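# Build up the slatted counter display and set out its three products

### The arm

A 6-joint arm with a two-finger parallel gripper is mounted at the origin on a cart in front of the work surface, level with it; the furniture and walls round the work are solid. World frame = base frame: x ahead of the robot, y to its left, z up, the work surface at z = 0. Lengths are in mm, angles in rad, forces in N, time in s.
With the tool pointing down it reaches from about 350 to 775 mm from the base axis. Payload 7.3 kg.
Tool frame: the origin (TCP) lies at the very end of the fingers, on their centre line; the grasp point (between the pads) lies 19 mm behind it; z points along the fingers, y is the line along which they close (so a half turn about z gives the same grasp; the last joint's range is limited). The gripper opens to 92 mm and grips with 3 to 60 N. Pads are 19 mm wide; open, the fingers measure 130 mm over their backs; the gripper's body (75 mm by 190 mm) begins 47 mm behind the grasp point.
Start: joints at [-1.291, 0.342, 1.524, -0, 1.275, -0.146], TCP at [216.875, -478.132, 226.741] pointing down, gripper open.
Joint ranges: [-2.53, 2.53], [-0.77, 2.02], [0.04, 2.7], [-1, 4.14], [0.28, 2.66], [-3.11, 3.11]. Speed limits (rad/s): [2.57, 2.57, 3.14, 3.14, 3.14, 3.14].

### API

Orientations are given as [roll, pitch, yaw] about the fixed x, y, z axes, in that order (R = Rz(yaw) Ry(pitch) Rx(roll)).
In Python, from plant import bot gives the robot as it stands.
- The arm moves only by the tool jog_arm, never from a script. Its argument "targets" is a list of rows, each an object with "xyz": the shift along the tool's x, y, z as a fraction of full scale, a list of three; "spin": the turn about the tool's z as a fraction of full scale. In form: [{"xyz": [x, y, z], "spin": spin}, ...]. A call has exactly 10 rows; each row shifts and turns the commanded pose from where the row before left it, along the tool's axes as they then stand; what a row does not reach is not made up. Full scale, the value 1, is 80 mm for a shift and 0.1 rad for a turn. A row lasts 1/8 s, in which the tool goes at most 62.5 mm and 10.7 degrees, less where a joint would pass 70% of its speed; a pose out of reach is approached as far as the arm can. A call with a number of a shift or a turn outside -1 to 1 is refused whole. A call with a gripper value outside its range is refused whole. "gripper" is the opening in per cent of the stroke, from 0 (shut) to 100 (fully open), set as the call begins (left out, the last holds). The fingers move at their own pace and stop on an object; the grip force is fixed at half the most. Time passes only in rows, so rows that do not move let the fingers close, or fill a call up. It gives the time, the measured TCP pose, the force, the opening and the grip force at its end, in the units of the state.
- bot.get_obs(): the state, without advancing time (a new reading comes with each control period).
- bot.capture(name): name is "side" or "top"; returns the picture (480x640x3 uint8, blue, green, red); there is no depth.
- bot.get_calibration(name): a dict with "vfov" (degrees; the focal length in pixels is half the picture's height over the tangent of half this angle, whatever the lens; pixels are square), "cx", "cy" (the principal point, pixels), "eye" and "rotation" of the camera in the world. Camera axes: x right, y down, z forward; pixel columns grow to the right and rows downward; lengths in mm; the calibration is good to about 2 mm. A picture is of the moment at which its call begins. get_calibration takes no time and is no camera call.
- bot.close_job(): hands the job in; it is judged then, once.
The state is a dict: "time": time; "joint_positions": joint angles; "dq": joint speeds; "tau": joint torques, N m; "tool_pos": TCP position; "tcp_rot": TCP orientation; "contact_force": force on the tool from outside, world axes, zero at the start; "moment": the same for the moment, N m; "grip_width": finger opening in mm; "finger_force": force on a finger pad.
Only numpy, scipy, OpenCV 4.12 (cv2) and the standard library are available. Lean on these libraries where they do the work, as an engineer would, in place of code of your own. Each camera call takes 0.05 s, during which the arm holds its last target. There are 200 camera calls.

### The job

Build up the slatted wooden counter display on the base block: first the long block in the middle of the base, then the short block in the middle of the long one, each squarely in line with its front flush and its fins dropped fully down between the fins below. Stand the dropper bottle upright in the middle of the top, the nail polish in the middle of the free step on the left and the little jar in the middle of the free step on the right (left and right as the robot sees the base), let go of everything, and leave the candle and the tape dispenser where they are.

Things in the scene. Friction and masses are not known exactly. Their poses are not given: they have to be found in the camera images.
- display_base: Base of the display: longest of three light wooden slatted blocks, on a 240 x 66 mm foot board, fixed. 230 mm long, 56 deep, 50 high. Origin mid-underside; x away from the robot across the depth, y to the robot's left along the length, askew up to 0.35 rad. 15 fins, 6 mm thick, cross it every 16 mm, one at y = 0; tops 50 mm up, the 10 mm gaps open for 12 mm down.
- long_block: Loose slatted wooden block of middle length, 182 mm (y), 0.2 kg, 56 mm deep (x), 50 mm high; origin mid-underside. 6 mm fins cross it every 16 mm, rounded below; a front and a back rail (flush with the 56 mm depth) join them from 8 to 38 mm up. Lift it by the rails at mid-length. Either way round will do. 12 fins at y = -88, -72 .. 88 mm. Seated, its underside is 42 mm above the base's (rails rest on fin tops), with 2 mm play each way along y.
- short_block: Short loose slatted wooden block, 70 mm (y), 0.09 kg, 56 mm deep (x), 50 mm high; origin mid-underside. 6 mm fins cross it every 16 mm, rounded below; a front and a back rail (flush with the 56 mm depth) join them from 8 to 38 mm up. Lift it by the rails at mid-length. Either way round will do. 5 fins at y = -32 .. 32 mm. Seated, it is 42 mm above the long block's underside and leaves a 56 mm step at each end, mid-step 63 mm from centre.
- oil_dropper: Brown glass dropper bottle with black rubber teat, 102 mm tall, standing; round body 33 mm across up to about 58 mm high with its shoulder, then a 24 mm collar to 77 mm and a 13 mm teat. 0.07 kg. Origin at the centre of its underside, z up. It goes on top, on the short block's fins, 134 mm above the base's underside.
- nail_polish: Nail polish bottle, 79 mm tall, standing; round glass body 31 mm across with its shoulder up to 46 mm high, then a black cap 17 mm across up to 79 mm. 0.05 kg. Origin at the centre of its underside, z up. It goes on the long block's left step (base y = +63 mm), 92 mm above the base's underside.
- balm_jar: Little round amber balm jar with a metal lid, 44 mm across and 40 mm high, standing. 0.07 kg. Origin at the centre of its underside, z up. It goes on the long block's right step (base y = -63 mm), 92 mm above the base's underside.
- candle_jar: Bystander: candle in a clear glass, 76 mm across, 90 mm high, at the back of the desk; leave it alone. Origin at the centre of its underside.
- tape_dispenser: Bystander: black desk tape dispenser, 52 x 141 x 82 mm, standing at the right; leave it alone. Origin at the centre of its underside.
Not all that is in view belongs to the job. Leave any black look-alike of the balm_jar alone.

How it is judged:
By the outcome, as a careful person would: the job done as asked, in the order asked, and still so for the second after the job is handed in, with the robot touching nothing.
It also fails if it takes over 131 s, if anything falls off the work surface, if the arm or the gripper's body presses on something with over 40 N, if the wrist force passes 120 N, or if a joint passes its speed limit or range.

## Working session

There is one attempt and no reset: what is moved stays moved. The work goes in short steps, Python scripts to look and compute and a tool call to move; the robot and the scene stay as the last step left them, time stands still between calls to the robot, and variables do not carry over. Pictures are saved under pics/ and viewed, at most 14 in all, crops included, and the job is handed in when it is done.

Besides the shell and the picture viewer there is one more tool, called as name([rows], argument=value, ...), one row to a line, values as JSON. jog_arm: Moves the arm, as the interface text tells. Shift numbers are shares of 80 mm and turn numbers shares of 0.1 rad, none past 1 either way. Its arguments: {"type":"object","properties":{"targets":{"type":"array","items":{"type":"object","properties":{"xyz":{"type":"array","items":{"type":"number"}},"spin":{"type":"number"}}}},"gripper":{"type":"number"}},"required":["targets"]}

```bash
ls; mkdir -p pics; python3 - <<'E'
from plant import bot
import cv2
for n in ("side","top"):
    cv2.imwrite(f"pics/{n}0.png",bot.capture(n)); print(n,bot.get_calibration(n))
o=bot.get_obs(); print(o)
E
```

```text
pics
side {'vfov': 49.53902339544123, 'cx': 316.62372175759214, 'cy': 242.14749882154075, 'eye': array([ 516.23094491, -732.36528472,  993.49596737]), 'rotation': array([-2.54306024, -0.0145215 , -0.03001528])}
top {'vfov': 47.4816025323795, 'cx': 321.276951205718, 'cy': 240.96530952982374, 'eye': array([ 435.17217246,  -82.09602793, 1342.13446157]), 'rotation': array([-3.05960055,  0.00379237, -1.58929189])}
{'time': 0.1, 'joint_positions': array([-1.29097519e+00,  3.42632800e-01,  1.52492687e+00,  2.76690373e-07,
        1.27540127e+00, -1.46002685e-01]), 'dq': array([-4.63621153e-05, -6.85224257e-04, -3.02201429e-03,  6.72813969e-04,
        3.87031114e-04, -7.23327683e-04]), 'tau': array([ 1.82896631e-03, -4.32006061e+01, -2.44694799e+01,  7.18412292e-02,
        5.26040629e-02, -4.29266777e-05]), 'tool_pos': array([ 216.7791421 , -477.7522316 ,  226.12309246]), 'tcp_rot': array([-3.14023896e+00, -1.99327381e-04,  4.25823606e-01]), 'contact_force': array([ 0.3980649 ,  0.3465656 , -0.45288038]), 'moment': array([-0.02839673, -0.04075236,  0.03778648]), 'finger_force': 0.0, 'grip_width': 91.79047021674133}
```

View pics/top0.png

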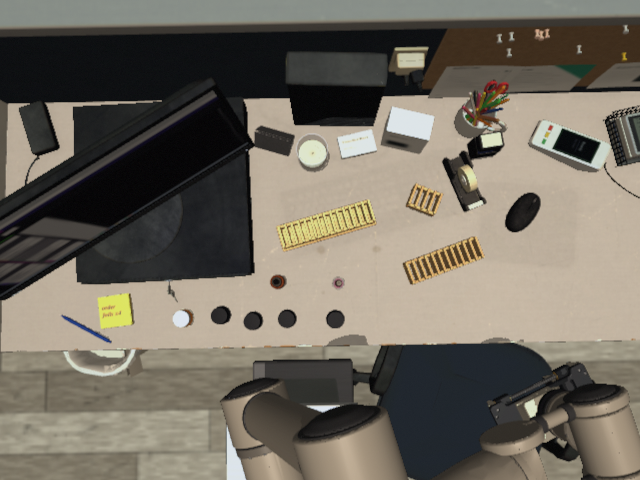

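View pics/side0.png

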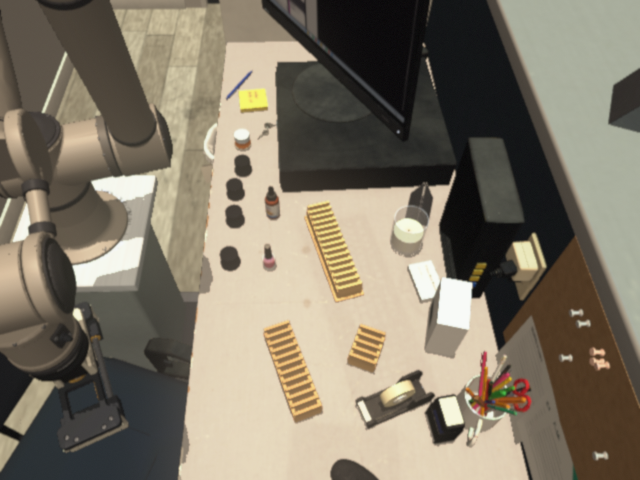

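Top view: the base is at (327,225), the long block at (444,260), the short block at (424,199), the dropper at (278,282), the polish at (338,283) and the white-lidded jar at (181,318). The black look-alike jars are near (220–335,318). The side view agrees: base (333,250), long (293,368), short (367,347), dropper (272,203), polish (268,258), jar (242,137).

```bash
cat > h.py <<'E'
import numpy as np, cv2
from scipy.spatial.transform import Rotation as Ro
from plant import bot
def cam(n):
    c=bot.get_calibration(n); f=240/np.tan(np.radians(c['vfov']/2))
    return f,c['cx'],c['cy'],np.array(c['eye']),Ro.from_euler('xyz',c['rotation']).as_matrix()
def ray(n,uv):
    f,cx,cy,e,R=cam(n); uv=np.atleast_2d(uv).astype(float)
    d=np.c_[(uv[:,0]-cx)/f,(uv[:,1]-cy)/f,np.ones(len(uv))]@R.T
    return e,d
def onz(n,uv,z):
    e,d=ray(n,uv); return e+d*((z-e[2])/d[:,2])[:,None]
def proj(n,P):
    f,cx,cy,e,R=cam(n); q=(np.atleast_2d(P)-e)@R
    return np.c_[cx+f*q[:,0]/q[:,2],cy+f*q[:,1]/q[:,2]]
def tri(a,b):
    (e1,d1),(e2,d2)=ray('top',a),ray('side',b)
    d1,d2=d1[0],d2[0]; s=np.linalg.lstsq(np.c_[d1,-d2],e2-e1,rcond=None)[0]
    p,q=e1+s[0]*d1,e2+s[1]*d2; return (p+q)/2,np.linalg.norm(p-q)
def blobs(img,lo,hi,amin=150):
    m=cv2.inRange(cv2.cvtColor(img,cv2.COLOR_BGR2HSV),lo,hi)
    m=cv2.morphologyEx(m,cv2.MORPH_CLOSE,np.ones((7,7)))
    cs,_=cv2.findContours(m,cv2.RETR_EXTERNAL,cv2.CHAIN_APPROX_NONE)
    return [c for c in cs if cv2.contourArea(c)>amin]
def rect(n,c,z):
    P=onz(n,c[:,0,:],z)[:,:2].astype(np.float32)
    (cx,cy),(w,h),a=cv2.minAreaRect(P)
    if w>h: w,h,a=h,w,a+90     # a: angle of x (short) side
    a=(a+90)%180-90
    return np.round([cx,cy,w,h,np.radians(a)],3)
E
python3 - <<'E'
from h import *
for n in('top','side'):
    im=cv2.imread(f'pics/{n}0.png')
    for p in [(300,230),(444,260),(424,199),(390,240)] if n=='top' else [(333,250),(293,368),(367,347),(270,300)]:
        print(n,p,cv2.cvtColor(im,cv2.COLOR_BGR2HSV)[p[1]-1:p[1]+2,p[0]-1:p[0]+2].reshape(-1,3).tolist()[::3])
    for c in blobs(im,(12,95,90),(32,255,255)):
        x,y,w,h=cv2.boundingRect(c)
        print(n,(x,y,w,h),rect(n,c,50))
im=cv2.imread('pics/top0.png')[180:300,260:500]
a=cv2.resize(im,None,fx=3.3,fy=3.3,interpolation=cv2.INTER_CUBIC)
cv2.imwrite('pics/c1.png',a)
a=cv2.imread('pics/side0.png')[120:280,220:300]; b=cv2.imread('pics/top0.png')[260:340,160:360]
a=cv2.resize(a,None,fx=3.5,fy=3.5); b=cv2.resize(b,None,fx=2.4,fy=2.4)
o=np.zeros((560,770,3),np.uint8); o[:a.shape[0],:280]=a; o[:b.shape[0],285:285+b.shape[1]]=b
cv2.imwrite('pics/c2.png',o)
E
```

```text
top (300, 230) [[29, 99, 222], [26, 105, 216], [26, 104, 196]]
top (444, 260) [[16, 131, 84], [16, 131, 80], [17, 131, 113]]
top (424, 199) [[16, 137, 78], [17, 134, 95], [18, 131, 115]]
top (390, 240) [[16, 44, 196], [17, 43, 196], [16, 42, 198]]
top (98, 293, 36, 36) [3.86553e+02 4.09025e+02 7.43860e+01 7.80370e+01 1.26000e-01]
top (404, 237, 80, 47) [ 4.91234e+02 -3.66774e+02  5.52110e+01  1.87646e+02  3.41000e-01]
top (276, 200, 100, 51) [ 5.79406e+02 -9.06970e+01  6.28760e+01  2.30720e+02  2.68000e-01]
top (406, 184, 37, 32) [ 6.35833e+02 -3.26412e+02  6.00210e+01  7.27080e+01 -3.92000e-01]
top (467, 85, 42, 42) [ 863.725 -492.622   61.069  124.164    0.965]
side (333, 250) [[24, 112, 233], [19, 123, 203], [17, 123, 157]]
side (293, 368) [[16, 129, 200], [18, 126, 235], [19, 124, 241]]
side (367, 347) [[16, 118, 130], [16, 119, 133], [16, 118, 151]]
side (270, 300) [[19, 46, 229], [19, 47, 229], [19, 47, 228]]
side (465, 366, 62, 50) [ 862.627 -423.543   84.252  100.001   -1.298]
side (589, 346, 22, 25) [ 1.081195e+03 -3.694230e+02  3.978000e+01  4.844300e+01 -5.000000e-03]
side (348, 324, 37, 48) [ 6.38023e+02 -3.37297e+02  5.48410e+01  8.63280e+01 -3.98000e-01]
side (264, 321, 58, 101) [ 4.92633e+02 -3.75511e+02  5.58820e+01  1.92497e+02  3.41000e-01]
side (305, 202, 59, 100) [ 5.80783e+02 -1.06571e+02  6.66000e+01  2.54391e+02  2.69000e-01]
side (239, 89, 29, 23) [3.91525e+02 3.77562e+02 7.30230e+01 8.73030e+01 1.14000e-01]
```

View pics/c1.png

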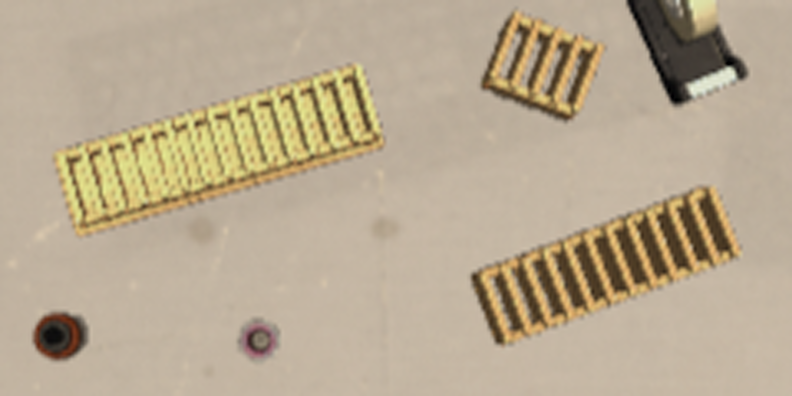

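View pics/c2.png

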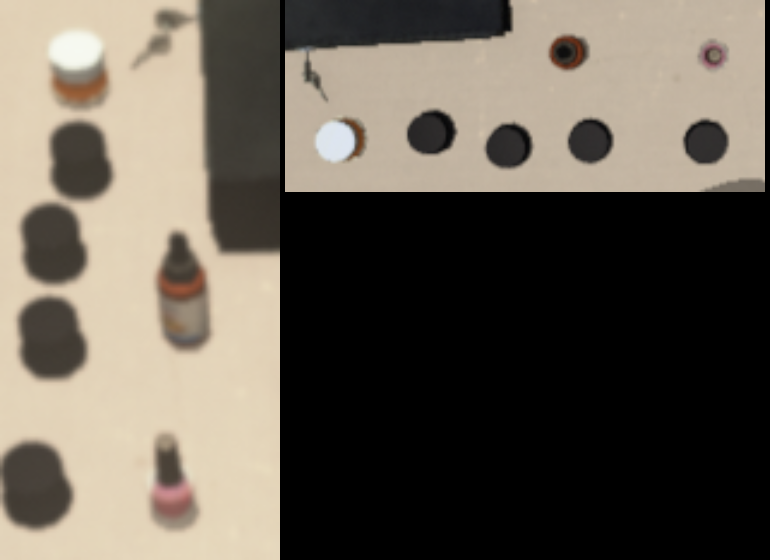

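The crops show the base with bright yellow fin tops and an orange foot-board edge at its front. The long and short blocks are both clear of their neighbours. The jar has a white lid over an amber body, and the dropper and polish stand upright. I'll turn the wrist while measuring the rest from the saved pictures.

jog_arm([
  {"xyz": [0,0,0],"spin": -1},
  {"xyz": [0,0,0],"spin": -1},
  {"xyz": [0,0,0],"spin": -1},
  {"xyz": [0,0,0],"spin": -1},
  {"xyz": [0,0,0],"spin": -1},
  {"xyz": [0,0,0],"spin": -1},
  {"xyz": [0,0,0],"spin": -1},
  {"xyz": [0,0,0],"spin": -1},
  {"xyz": [0,0,0],"spin": -1},
  {"xyz": [0,0,0],"spin": -1},
], gripper=100)

```text
time: 1.35
tool_pos: [216.8, -477.9, 226.3]
tcp_rot: [-3.141, -0.001, 1.429]
contact_force: [0.3, 0.9, 0.4]
grip_width: 91.5
finger_force: 0.0
```

```bash
python3 - <<'E'
from h import *
T=cv2.imread('pics/top0.png');S=cv2.imread('pics/side0.png')
for n,im in(('top',T),('side',S)):
    for nm,lo,hi in(('wood',(8,85,60),(34,255,255)),('yel',(22,75,150),(34,255,255))):
        for c in blobs(im,lo,hi):
            x,y,w,h=cv2.boundingRect(c)
            r=rect(n,c,50)
            if 450<r[0]<700 and -500<r[1]<50: print(n,nm,r)
def mask(im,x0,y0,x1,y1,dark):
    sub=im[y0:y1,x0:x1]; h=cv2.cvtColor(sub,cv2.COLOR_BGR2HSV)
    m=cv2.inRange(h,*dark); k,l,st,ce=cv2.connectedComponentsWithStats(m)
    i=1+np.argmax(st[1:,4]); return ce[i]+[x0,y0],st[i]+[x0,y0,0,0,0]
print('jar lid top',mask(T,160,300,200,336,((0,0,200),(180,35,255))),'side',mask(S,230,125,255,155,((0,0,215),(180,45,255))))
print('drop dark top',mask(T,265,268,295,298,((0,0,0),(180,255,60))),'side',mask(S,262,180,285,222,((0,0,0),(180,255,100))))
print('pol top',mask(T,328,272,350,295,((140,30,40),(180,255,255))),'side pink',mask(S,258,240,282,275,((150,40,40),(180,255,255))))
E
```

```text
top wood [ 4.91125e+02 -3.66770e+02  5.53710e+01  1.87801e+02  3.38000e-01]
top wood [ 5.79639e+02 -9.06870e+01  6.39260e+01  2.31410e+02  2.68000e-01]
top wood [ 6.36027e+02 -3.26654e+02  6.08720e+01  7.30080e+01 -3.92000e-01]
top yel [ 5.81952e+02 -9.14370e+01  5.93150e+01  2.30733e+02  2.68000e-01]
side wood [ 6.37717e+02 -3.37137e+02  5.55070e+01  8.79800e+01 -3.96000e-01]
side wood [ 4.92780e+02 -3.75437e+02  5.66590e+01  1.93824e+02  3.40000e-01]
side wood [ 5.81029e+02 -1.05474e+02  6.83300e+01  2.56729e+02  2.69000e-01]
side yel [ 5.83906e+02 -8.99950e+01  5.46320e+01  2.29748e+02  2.72000e-01]
jar lid top (array([180.07272727, 318.51818182]), array([172, 310,  17,  18, 220])) side (array([240.92168675, 132.90963855]), array([233, 127,  17,  13, 166]))
drop dark top (array([276.26984127, 281.6984127 ]), array([272, 278,  10,   9,  63])) side (array([271.        , 194.79569892]), array([267, 187,  10,  14,  93]))
pol top (array([337.55813953, 282.86046512]), array([334, 278,   9,  10,  43])) side pink (array([268.16666667, 259.66666667]), array([265, 258,   7,   4,  18]))
```

jog_arm([
  {"xyz": [0,0,0],"spin": -1},
  {"xyz": [0,0,0],"spin": -1},
  {"xyz": [0,0,0],"spin": -1},
  {"xyz": [0,0,0],"spin": -1},
  {"xyz": [0,0,0],"spin": -0.84},
  {"xyz": [0,0.4,0],"spin": 0},
  {"xyz": [0,0.6,0],"spin": 0},
  {"xyz": [0,0.6,0],"spin": 0},
  {"xyz": [0,0.6,0],"spin": 0},
  {"xyz": [0,0.6,0],"spin": 0},
])

```text
time: 2.6
tool_pos: [429.4, -402.8, 226.3]
tcp_rot: [-3.141, -0.001, 1.91]
contact_force: [-0.7, -1.1, -0.4]
grip_width: 92.0
finger_force: 0.0
```

```bash
cat >> h.py <<'E'
def go(x,y,z,th,o=None):   # theta: object x-axis; tool yaw = th+pi/2 ; prints full-scale units (shifts in tool axes after the turn)
    o=o or bot.get_obs(); p=o['tool_pos']; yaw=o['tcp_rot'][2]
    psi=th+np.pi/2; d=(psi-yaw+np.pi)%(2*np.pi)-np.pi
    c,s=np.cos(psi),np.sin(psi); dx,dy=x-p[0],y-p[1]
    print('units xyz',np.round([(c*dx+s*dy)/80,(s*dx-c*dy)/80,(p[2]-z)/80],3),'spin',round(-d/.1,2),'tilt',o['tcp_rot'][:2],'at',p.round(1))
E
python3 -c "
from h import *; go(492,-369.6,11,.34)"
```

```text
units xyz [0.131 0.876 2.692] spin -0.01 tilt [-3.14122910e+00 -5.86584365e-04] at [ 429.4 -402.8  226.3]
```

jog_arm([
  {"xyz": [0.065,0.438,0],"spin": 0},
  {"xyz": [0.066,0.438,0],"spin": 0},
  {"xyz": [0,0,0.5],"spin": 0},
  {"xyz": [0,0,0.6],"spin": 0},
  {"xyz": [0,0,0.6],"spin": 0},
  {"xyz": [0,0,0.5],"spin": 0},
  {"xyz": [0,0,0.3],"spin": 0},
  {"xyz": [0,0,0.19],"spin": 0},
  {"xyz": [0,0,0],"spin": 0},
  {"xyz": [0,0,0],"spin": 0},
])

```text
time: 3.85
tool_pos: [491.3, -371.0, 12.6]
tcp_rot: [3.141, 0.002, 1.91]
contact_force: [0.9, 0.0, -0.3]
grip_width: 92.1
finger_force: 0.0
```

jog_arm([
  {"xyz": [0,0,0],"spin": 0},
  {"xyz": [0,0,0],"spin": 0},
  {"xyz": [0,0,0],"spin": 0},
  {"xyz": [0,0,0],"spin": 0},
  {"xyz": [0,0,0],"spin": 0},
  {"xyz": [0,0,0],"spin": 0},
  {"xyz": [0,0,0],"spin": 0},
  {"xyz": [0,0,0],"spin": 0},
  {"xyz": [0,0,0],"spin": 0},
  {"xyz": [0,0,0],"spin": 0},
], gripper=0)

```text
time: 5.1
tool_pos: [490.8, -370.5, 11.7]
tcp_rot: [3.141, 0.0, 1.91]
contact_force: [0.3, 1.1, 3.2]
grip_width: 55.6
finger_force: 30.0
```

jog_arm([
  {"xyz": [0,0,-0.1],"spin": 0},
  {"xyz": [0,0,-0.3],"spin": 0},
  {"xyz": [0,0,-0.4],"spin": 0},
  {"xyz": [0,0,-0.4],"spin": 0},
  {"xyz": [0,0,-0.4],"spin": 0},
  {"xyz": [0,0,-0.3],"spin": 0},
  {"xyz": [0,0,-0.1],"spin": 0},
  {"xyz": [0,0,0],"spin": 0.35},
  {"xyz": [0,0,0],"spin": 0.35},
  {"xyz": [0,0,0],"spin": 0},
])

```text
time: 6.35
tool_pos: [490.4, -370.1, 170.3]
tcp_rot: [-3.14, -0.002, 1.839]
contact_force: [-0.5, -0.1, -2.7]
grip_width: 55.8
finger_force: 30.0
```

```bash
python3 -c "
from h import *; go(582.5,-91,120,.27)"
```

```text
units xyz [3.055 2.041 0.629] spin -0.02 tilt [-3.14047661e+00 -1.73892035e-03] at [ 490.4 -370.1  170.3]
```

jog_arm([
  {"xyz": [0.2,0.15,0],"spin": 0},
  {"xyz": [0.4,0.27,0],"spin": 0},
  {"xyz": [0.5,0.32,0],"spin": 0},
  {"xyz": [0.5,0.32,0],"spin": 0},
  {"xyz": [0.5,0.32,0],"spin": 0},
  {"xyz": [0.4,0.3,0],"spin": 0},
  {"xyz": [0.35,0.22,0.2],"spin": 0},
  {"xyz": [0.205,0.141,0.3],"spin": 0},
  {"xyz": [0,0,0.1],"spin": 0},
  {"xyz": [0,0,0],"spin": 0},
])

```text
time: 7.6
tool_pos: [582.8, -91.2, 123.1]
tcp_rot: [-3.14, -0.0, 1.84]
contact_force: [-0.1, 0.6, -1.1]
grip_width: 56.1
finger_force: 30.0
```

```bash
python3 - <<'E'
from h import *
go(582.5,-91,53,.27)
o=[]
for n,(x,y,w,h) in (('top',(250,150,170,150)),('side',(270,130,150,190))):
    im=bot.capture(n); cv2.imwrite(f'pics/{n}1.png',im)
    o.append(cv2.resize(im[y:y+h,x:x+w],(int(w*560/h*.62),347) if n=='top' else (442,560)))
    # expected block corners with the tool's pose
c=np.zeros((560,800,3),np.uint8); c[:347,:o[0].shape[1]][:, :355]=o[0][:,:355]; c[:,358:800]=o[1][:,:442]
cv2.imwrite('pics/c3.png',c)
E
```

```text
units xyz [ 0.004 -0.002  0.877] spin -0.01 tilt [-3.14040057e+00 -3.84289154e-04] at [582.8 -91.2 123.1]
```

View pics/c3.png

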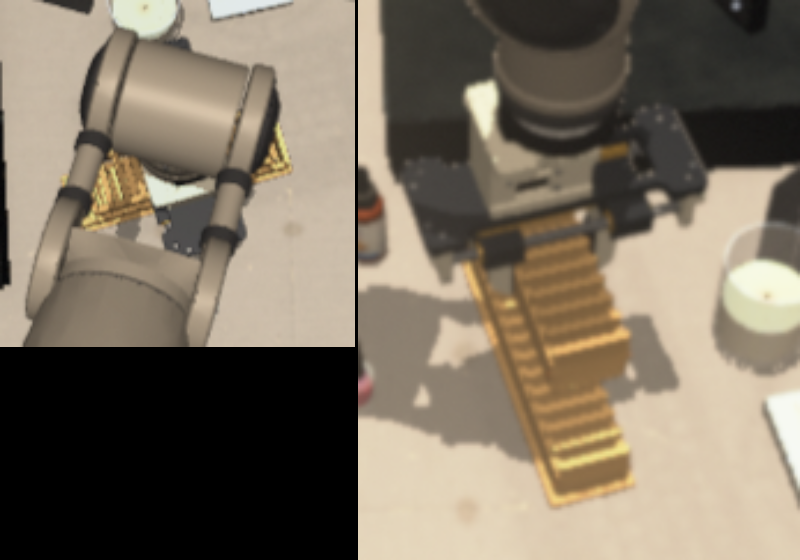

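The side view shows the long block held square over the base. Its near end face starts at about (335,249)–(362,242), and the base's end lies beyond it at about (337,288). I'll take brightness profiles along the block's length to get its offset.

```bash
cat >> h.py <<'E'
def prof(n,im,x,y,z,th,xs,ys):
    ex=np.array([np.cos(th),np.sin(th)]);ey=np.array([-ex[1],ex[0]]); out=0
    for a in xs:
        P=np.c_[np.array([x,y])+a*ex+ys[:,None]*ey,np.full(len(ys),z)]
        uv=proj(n,P).astype(np.float32)
        out=out+cv2.remap(im.astype(np.float32),uv[:,0].copy(),uv[:,1].copy(),cv2.INTER_LINEAR).reshape(len(ys),3)
    return out/len(xs)
E
python3 - <<'E'
from h import *
im=cv2.imread('pics/side1.png'); i0=cv2.imread('pics/side0.png')
ys=np.arange(-100,-30,1.)
a=prof('side',im,582.8,-91.2,162.1,.27,[-15,-5,5,15],ys)[:,2]
print('held');print([(int(y),int(v)) for y,v in zip(ys,a)])
ys=np.arange(-125,125,1.)
b=prof('side',i0,582.5,-91,50,.27,[-15,-5,5,15],ys)[:,2]
print('base');print([(int(y),int(v)) for y,v in zip(ys,b)][:45])
# periodic phase fits: fins every 16
def ph(ys,v,sel):
    w=v[sel]-v[sel].mean(); return np.angle((w*np.exp(-2j*np.pi*ys[sel]/16)).sum())/(2*np.pi)*-16
print('base phase side',ph(ys,b,(ys>=-104)&(ys<104-0)),'n')
t=prof('top',cv2.imread('pics/top0.png'),582.5,-91,50,.27,[-15,-5,5,15],ys)[:,2]
print('base phase top',ph(ys,t,(ys>=-104)&(ys<104)))
ys2=np.arange(-100,-30,1.);print('held phase',ph(ys2,a,(ys2>=-96)&(ys2<-48)))
for a0 in(-80,-40,0,40,80):   # cross profile: front/back of base in top view
    xs=np.arange(-45,46,3.); v=[int(prof('top',cv2.imread('pics/top0.png'),582.5,-91,50,.27,[q],np.arange(a0-8,a0+8,1.))[:,0].mean()) for q in xs]; print(a0,v)
E
```

```text
held
[(-100, 129), (-99, 128), (-98, 127), (-97, 126), (-96, 126), (-95, 126), (-94, 131), (-93, 143), (-92, 161), (-91, 185), (-90, 209), (-89, 225), (-88, 230), (-87, 229), (-86, 220), (-85, 203), (-84, 181), (-83, 159), (-82, 143), (-81, 133), (-80, 127), (-79, 125), (-78, 125), (-77, 128), (-76, 134), (-75, 141), (-74, 148), (-73, 153), (-72, 156), (-71, 154), (-70, 149), (-69, 143), (-68, 137), (-67, 131), (-66, 128), (-65, 126), (-64, 124), (-63, 123), (-62, 124), (-61, 127), (-60, 132), (-59, 139), (-58, 147), (-57, 152), (-56, 154), (-55, 154), (-54, 150), (-53, 144), (-52, 138), (-51, 132), (-50, 128), (-49, 126), (-48, 124), (-47, 123), (-46, 125), (-45, 127), (-44, 133), (-43, 140), (-42, 147), (-41, 151), (-40, 154), (-39, 152), (-38, 147), (-37, 141), (-36, 136), (-35, 130), (-34, 126), (-33, 125), (-32, 123), (-31, 123)]
base
[(-125, 143), (-124, 143), (-123, 143), (-122, 143), (-121, 143), (-120, 143), (-119, 144), (-118, 149), (-117, 160), (-116, 176), (-115, 197), (-114, 217), (-113, 230), (-112, 235), (-111, 236), (-110, 230), (-109, 217), (-108, 199), (-107, 180), 
[... 500 characters left out ...]
 109, 112, 111, 110, 110, 103, 91, 91, 118, 118, 135, 155, 156, 154, 154, 155]
-40 [155, 154, 154, 132, 101, 89, 80, 114, 111, 114, 113, 113, 118, 110, 110, 116, 112, 115, 116, 112, 118, 96, 89, 124, 124, 135, 157, 158, 157, 155, 155]
0 [154, 156, 156, 135, 104, 88, 78, 114, 121, 119, 123, 120, 121, 119, 117, 123, 126, 122, 125, 121, 119, 101, 91, 119, 121, 135, 154, 154, 155, 155, 155]
40 [151, 153, 153, 134, 103, 86, 75, 111, 120, 122, 118, 129, 124, 118, 122, 120, 122, 128, 121, 125, 121, 96, 91, 123, 120, 134, 156, 157, 157, 156, 156]
80 [155, 155, 154, 134, 108, 98, 77, 112, 115, 113, 116, 114, 121, 119, 122, 121, 119, 121, 120, 119, 119, 101, 92, 117, 118, 131, 152, 154, 154, 153, 152]
```

```bash
python3 - <<'E'
from h import *
im=cv2.imread('pics/side1.png'); i0=cv2.imread('pics/side0.png')
xs=np.arange(-40,41,2.)
def cp(n,im,x,y,z,y0,y1,ch=0): return [int(prof(n,im,x,y,z,.27,[q],np.arange(y0,y1,1.))[:,ch].mean()) for q in xs]
print(xs.astype(int).tolist())
print('held fin',cp('side',im,582.8,-91.2,162.1,-89,-86)); print('held avg',cp('side',im,582.8,-91.2,162.1,-88,-40))
for k in(-112,-80,-48,0,48): print('base fin',k,cp('side',i0,582.5,-91,50,k-1,k+2))
E
```

```text
[-40, -38, -36, -34, -32, -30, -28, -26, -24, -22, -20, -18, -16, -14, -12, -10, -8, -6, -4, -2, 0, 2, 4, 6, 8, 10, 12, 14, 16, 18, 20, 22, 24, 26, 28, 30, 32, 34, 36, 38, 40]
held fin [77, 73, 67, 61, 69, 91, 105, 104, 106, 108, 109, 109, 109, 109, 110, 109, 110, 110, 110, 110, 111, 111, 111, 111, 111, 112, 112, 111, 113, 114, 115, 116, 117, 114, 109, 108, 107, 107, 107, 107, 107]
held avg [81, 76, 66, 60, 61, 69, 75, 73, 72, 72, 71, 71, 71, 72, 71, 71, 71, 72, 72, 71, 71, 72, 72, 72, 72, 72, 72, 71, 72, 74, 78, 86, 103, 127, 147, 155, 157, 157, 157, 158, 158]
base fin -112 [149, 127, 122, 105, 81, 77, 95, 113, 123, 131, 135, 135, 135, 135, 136, 136, 135, 134, 135, 137, 136, 135, 136, 135, 134, 134, 135, 137, 136, 135, 136, 139, 140, 144, 152, 164, 174, 178, 179, 179, 179]
base fin -80 [139, 115, 108, 99, 81, 74, 94, 117, 121, 126, 131, 135, 136, 134, 132, 135, 137, 135, 132, 132, 135, 134, 133, 134, 136, 137, 134, 133, 135, 137, 137, 138, 141, 147, 161, 173, 180, 181, 180, 178, 179]
base fin -48 [141, 118, 116, 105, 85, 79, 94, 113, 116, 128, 134, 132, 130, 131, 135, 135, 133, 131, 133, 136, 135, 132, 132, 135, 135, 134, 131, 134, 136, 134, 132, 135, 139, 142, 151, 167, 178, 181, 180, 179, 179]
base fin 0 [147, 123, 112, 102, 82, 77, 93, 113, 122, 126, 132, 134, 131, 129, 130, 133, 135, 132, 129, 131, 134, 133, 131, 130, 133, 136, 133, 129, 131, 134, 135, 134, 136, 139, 148, 165, 175, 179, 179, 179, 179]
base fin 48 [139, 122, 122, 113, 92, 80, 90, 113, 116, 123, 130, 133, 131, 127, 128, 132, 134, 131, 127, 127, 133, 135, 130, 127, 130, 134, 135, 131, 127, 131, 134, 136, 135, 137, 148, 165, 173, 175, 175, 175, 176]
```

```bash
python3 - <<'E'
from h import *
im=cv2.imread('pics/top1.png'); i0=cv2.imread('pics/top0.png')
xs=np.arange(-44,45,2.)
print(xs.astype(int).tolist())
def cp(im,x,y,z,y0,y1,ch=0): return [int(prof('top',im,x,y,z,.27,[q],np.arange(y0,y1,1.))[:,ch].mean()) for q in xs]
for a in((60,75),(75,88),(-88,-75)): print('held',a,cp(im,582.8,-91.2,162.1,*a))
for k in(-96,-48,0,48,96): print('base',k,cp(i0,582.5,-91,50,k-4,k+4))
ys=np.arange(50,110,2.); print(list(zip(ys.astype(int).tolist(),prof('top',im,582.8,-91.2,162.1,.27,[-10,0,10],ys)[:,0].astype(int).tolist())))
ys=np.arange(-124,-100,2.); print(list(zip(ys.astype(int).tolist(),prof('top',i0,582.5,-91,50,.27,[-10,0,10],ys)[:,0].astype(int).tolist())))
ys=np.arange(100,124,2.); print(list(zip(ys.astype(int).tolist(),prof('top',i0,582.5,-91,50,.27,[-10,0,10],ys)[:,0].astype(int).tolist())))
E
```

```text
[-44, -42, -40, -38, -36, -34, -32, -30, -28, -26, -24, -22, -20, -18, -16, -14, -12, -10, -8, -6, -4, -2, 0, 2, 4, 6, 8, 10, 12, 14, 16, 18, 20, 22, 24, 26, 28, 30, 32, 34, 36, 38, 40, 42, 44]
held (60, 75) [85, 80, 78, 60, 63, 73, 62, 49, 57, 65, 68, 78, 90, 93, 96, 98, 99, 101, 102, 101, 103, 104, 102, 98, 100, 98, 92, 86, 88, 87, 75, 63, 69, 76, 75, 74, 73, 70, 62, 52, 50, 48, 50, 53, 58]
held (75, 88) [126, 108, 91, 66, 72, 82, 70, 62, 86, 102, 100, 100, 106, 105, 97, 96, 99, 101, 96, 89, 87, 91, 94, 92, 91, 95, 100, 104, 108, 111, 114, 117, 119, 119, 120, 120, 118, 117, 114, 107, 87, 57, 46, 48, 55]
held (-88, -75) [122, 112, 99, 70, 77, 87, 76, 71, 83, 82, 68, 57, 55, 53, 48, 43, 41, 42, 47, 54, 63, 74, 86, 97, 108, 120, 130, 140, 148, 151, 151, 148, 144, 141, 138, 135, 132, 128, 123, 117, 114, 113, 113, 113, 111]
base -96 [155, 155, 154, 151, 132, 112, 108, 94, 73, 80, 104, 117, 121, 120, 115, 115, 118, 118, 115, 117, 117, 120, 122, 121, 120, 118, 117, 116, 119, 117, 115, 111, 108, 114, 125, 131, 133, 142, 154, 155, 155, 155, 155, 154, 154]
base -48 [154, 153, 153, 149, 131, 
[... 796 characters left out ...]
, 119, 120, 120, 118, 113, 112, 114, 119, 125, 119, 129, 150, 158, 158, 158, 157, 157, 157]
[(50, 78), (52, 72), (54, 71), (56, 73), (58, 74), (60, 96), (62, 114), (64, 93), (66, 80), (68, 73), (70, 101), (72, 106), (74, 107), (76, 113), (78, 98), (80, 86), (82, 94), (84, 101), (86, 102), (88, 97), (90, 92), (92, 93), (94, 91), (96, 84), (98, 78), (100, 72), (102, 67), (104, 65), (106, 72), (108, 75)]
[(-124, 157), (-122, 157), (-120, 157), (-118, 155), (-116, 147), (-114, 140), (-112, 131), (-110, 92), (-108, 53), (-106, 59), (-104, 99), (-102, 121)]
[(100, 128), (102, 131), (104, 124), (106, 84), (108, 90), (110, 124), (112, 134), (114, 120), (116, 112), (118, 137), (120, 155), (122, 160)]
```

jog_arm([
  {"xyz": [0.008,0.031,0.1],"spin": 0},
  {"xyz": [0,0,0.2],"spin": 0},
  {"xyz": [0,0,0.2],"spin": 0},
  {"xyz": [0,0,0.14],"spin": 0},
  {"xyz": [0,0,0.05],"spin": 0},
  {"xyz": [0,0,0.04],"spin": 0},
  {"xyz": [0,0,0.04],"spin": 0},
  {"xyz": [0,0,0.03],"spin": 0},
  {"xyz": [0,0,0.0],"spin": 0},
  {"xyz": [0,0,0],"spin": 0},
])

```text
time: 8.95
tool_pos: [585.5, -90.2, 59.7]
tcp_rot: [3.141, 0.0, 1.84]
contact_force: [0.5, -0.7, -1.9]
grip_width: 55.8
finger_force: 30.0
```

jog_arm([
  {"xyz": [0,0,0.02],"spin": 0},
  {"xyz": [0,0,0.02],"spin": 0},
  {"xyz": [0,0,0.015],"spin": 0},
  {"xyz": [0,0,0.01],"spin": 0},
  {"xyz": [0,0,0.01],"spin": 0},
  {"xyz": [0,0,0.0],"spin": 0},
  {"xyz": [0,0,0.0],"spin": 0},
  {"xyz": [0,0,0],"spin": 0},
  {"xyz": [0,0,0.0],"spin": 0},
  {"xyz": [0,0,0],"spin": 0},
])

```text
time: 10.2
tool_pos: [585.4, -90.2, 53.7]
tcp_rot: [3.141, 0.0, 1.84]
contact_force: [-1.6, 0.7, 2.0]
grip_width: 56.2
finger_force: 30.0
```

```bash
python3 - <<'E'
from h import *
o=bot.get_obs();print(o['tool_pos'],o['contact_force'])
x,y=o['tool_pos'][:2]
im=bot.capture('side'); cv2.imwrite('pics/side2.png',im); i0=cv2.imread('pics/side0.png')
xs=np.arange(-40,41,2.)
def cp(im,z,y0,y1,ch): return prof('side',im,x,y,z,.27,xs,np.arange(y0,y1,1.))*0+0 if 0 else [int(prof('side',im,x,y,z,.27,[q],np.arange(y0,y1,1.))[:,ch].mean()) for q in xs]
print(xs.astype(int).tolist())
for ch in(0,2):
    print('long',cp(im,92,-89,-86,ch)); print('base',cp(im,50,-113,-110,ch)); print('base0',cp(i0,50,-113,-110,ch))
ys=np.arange(-120,-60,1.)
print([(int(v),int(p)) for v,p in zip(ys,prof('side',im,x,y,92,.27,[-15,-5,5,15],ys)[:,2])][20:])
print([(int(v),int(p)) for v,p in zip(ys,prof('side',im,x,y,50,.27,[-15,-5,5,15],ys)[:,2])][:28])
cv2.imwrite('pics/c4.png',cv2.resize(im[180:310,280:400],(553,600)))
E
```

```text
[585.44889539 -90.20423326  53.70885549] [-1.63320085  0.65871038  1.95628065]
[-40, -38, -36, -34, -32, -30, -28, -26, -24, -22, -20, -18, -16, -14, -12, -10, -8, -6, -4, -2, 0, 2, 4, 6, 8, 10, 12, 14, 16, 18, 20, 22, 24, 26, 28, 30, 32, 34, 36, 38, 40]
long [73, 77, 71, 65, 72, 92, 103, 100, 105, 109, 109, 109, 111, 111, 108, 108, 110, 112, 110, 110, 111, 112, 110, 110, 110, 108, 106, 108, 111, 115, 116, 114, 113, 111, 109, 110, 113, 121, 138, 144, 140]
base [124, 113, 90, 74, 82, 104, 118, 127, 133, 134, 134, 133, 134, 135, 134, 133, 134, 136, 136, 135, 135, 135, 134, 134, 134, 136, 136, 136, 134, 137, 139, 142, 147, 157, 170, 177, 179, 179, 179, 179, 179]
base0 [125, 114, 92, 77, 84, 106, 119, 128, 134, 136, 136, 134, 135, 136, 135, 134, 135, 136, 137, 136, 135, 135, 134, 134, 134, 136, 137, 136, 135, 138, 140, 142, 147, 158, 170, 176, 179, 179, 179, 179, 179]
long [143, 153, 139, 124, 140, 185, 207, 204, 217, 225, 223, 223, 226, 226, 223, 222, 226, 228, 225, 224, 226, 228, 226, 226, 225, 225, 220, 222, 225, 230, 232, 229, 223, 202, 165, 143, 141, 152, 173, 181, 177]
base [230, 2
[... 550 characters left out ...]
 217), (-88, 228), (-87, 232), (-86, 227), (-85, 216), (-84, 197), (-83, 176), (-82, 156), (-81, 142), (-80, 133), (-79, 129), (-78, 128), (-77, 129), (-76, 132), (-75, 138), (-74, 145), (-73, 152), (-72, 156), (-71, 157), (-70, 156), (-69, 151), (-68, 144), (-67, 139), (-66, 134), (-65, 130), (-64, 128), (-63, 127), (-62, 127), (-61, 128)]
[(-120, 141), (-119, 143), (-118, 149), (-117, 160), (-116, 177), (-115, 199), (-114, 219), (-113, 230), (-112, 236), (-111, 236), (-110, 229), (-109, 218), (-108, 199), (-107, 178), (-106, 161), (-105, 151), (-104, 145), (-103, 144), (-102, 149), (-101, 160), (-100, 178), (-99, 198), (-98, 217), (-97, 230), (-96, 235), (-95, 233), (-94, 227), (-93, 213)]
```

View pics/c4.png

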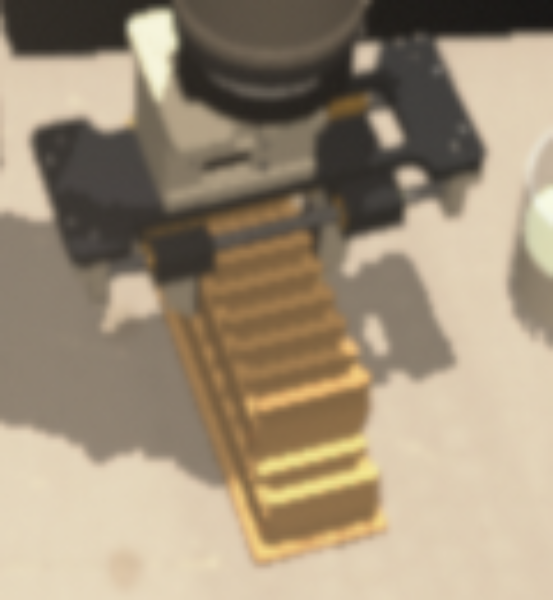

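The long block is seated: TCP at 53.7, light contact, its end fins centred to within about 0.3 mm, and front edges coinciding at about -31 in both profiles. I'll release it and go for the short block.

jog_arm([
  {"xyz": [0,0,0],"spin": 0},
  {"xyz": [0,0,0],"spin": 0},
  {"xyz": [0,0,0],"spin": 0},
  {"xyz": [0,0,0],"spin": 0},
  {"xyz": [0,0,0],"spin": 0},
  {"xyz": [0,0,-0.1],"spin": 0},
  {"xyz": [0,0,-0.3],"spin": 0},
  {"xyz": [0,0,-0.4],"spin": 0},
  {"xyz": [0,0,-0.3],"spin": 0},
  {"xyz": [0,0,-0.1],"spin": 0},
], gripper=100)

```text
time: 11.5
tool_pos: [586.2, -90.4, 151.6]
tcp_rot: [3.139, 0.002, 1.84]
contact_force: [-0.1, 0.2, -0.6]
grip_width: 92.0
finger_force: 0.0
```

jog_arm([
  {"xyz": [-0.3,0,0],"spin": 0},
  {"xyz": [-0.5,0,0],"spin": 0},
  {"xyz": [-0.5,0,0],"spin": 0},
  {"xyz": [-0.5,0,0],"spin": 1},
  {"xyz": [0,0,0],"spin": 1},
  {"xyz": [0,0,0],"spin": 1},
  {"xyz": [0,0,0],"spin": 1},
  {"xyz": [0,0,0],"spin": 1},
  {"xyz": [0,0,0],"spin": 1},
  {"xyz": [0,0,0],"spin": 0.63},
])

```text
time: 12.75
tool_pos: [623.1, -230.3, 147.8]
tcp_rot: [-3.139, 0.0, 1.174]
contact_force: [-0.1, -0.4, -0.3]
grip_width: 91.7
finger_force: 0.0
```

```bash
python3 - <<'E'
from h import *
go(639,-329,12,-.394)
E
```

```text
units xyz [-1.062  0.657  1.697] spin -0.03 tilt [-3.13933412e+00  3.09097929e-04] at [ 623.1 -230.3  147.8]
```

jog_arm([
  {"xyz": [-0.2,0.13,0],"spin": 0},
  {"xyz": [-0.4,0.25,0],"spin": 0},
  {"xyz": [-0.3,0.18,0],"spin": 0},
  {"xyz": [-0.16,0.097,0.2],"spin": 0},
  {"xyz": [0,0,0.4],"spin": 0},
  {"xyz": [0,0,0.4],"spin": 0},
  {"xyz": [0,0,0.3],"spin": 0},
  {"xyz": [0,0,0.2],"spin": 0},
  {"xyz": [0,0,0.1],"spin": 0},
  {"xyz": [0,0,0],"spin": 0},
])

```text
time: 14.0
tool_pos: [639.6, -327.5, 21.2]
tcp_rot: [-3.141, -0.0, 1.177]
contact_force: [-0.4, 0.2, 0.3]
grip_width: 91.7
finger_force: 0.0
```

jog_arm([
  {"xyz": [0,0,0],"spin": 0},
  {"xyz": [0,0,0],"spin": 0},
  {"xyz": [0,0,0],"spin": 0},
  {"xyz": [0,0,0],"spin": 0},
  {"xyz": [0,0,0],"spin": 0},
  {"xyz": [0,0,0],"spin": 0},
  {"xyz": [0,0,0],"spin": 0},
  {"xyz": [0,0,0],"spin": 0},
  {"xyz": [0,0,0],"spin": 0},
  {"xyz": [0,0,0],"spin": 0},
], gripper=0)

```text
time: 15.25
tool_pos: [639.8, -327.6, 21.8]
tcp_rot: [3.141, 0.0, 1.177]
contact_force: [-0.0, 0.8, 4.0]
grip_width: 55.8
finger_force: 30.0
```

jog_arm([
  {"xyz": [0,0,-0.1],"spin": 0},
  {"xyz": [0,0,-0.3],"spin": 0},
  {"xyz": [0,0,-0.5],"spin": 0},
  {"xyz": [0,0,-0.5],"spin": 0},
  {"xyz": [0,0,-0.4],"spin": 0},
  {"xyz": [0,0,-0.2],"spin": 0},
  {"xyz": [0,0,0],"spin": -1},
  {"xyz": [0,0,0],"spin": -1},
  {"xyz": [0,0,0],"spin": -1},
  {"xyz": [0,0,0],"spin": -1},
])

```text
time: 16.5
tool_pos: [639.2, -327.2, 180.1]
tcp_rot: [-3.139, -0.001, 1.58]
contact_force: [-0.8, 0.5, -0.5]
grip_width: 55.6
finger_force: 30.0
```

```bash
python3 - <<'E'
from h import *
go(585.5,-90.5,165,.27)
E
```

```text
units xyz [3.031 0.143 0.189] spin -2.61 tilt [-3.13949578e+00 -1.28268269e-03] at [ 639.2 -327.2  180.1]
```

jog_arm([
  {"xyz": [0,0,0],"spin": -1},
  {"xyz": [0,0,0],"spin": -1},
  {"xyz": [0,0,0],"spin": -0.61},
  {"xyz": [0.3,0.02,0],"spin": 0},
  {"xyz": [0.5,0.025,0],"spin": 0},
  {"xyz": [0.6,0.03,0],"spin": 0},
  {"xyz": [0.6,0.028,0],"spin": 0},
  {"xyz": [0.6,0.025,0],"spin": 0},
  {"xyz": [0.43,0.015,0.1],"spin": 0},
  {"xyz": [0,0,0.09],"spin": 0},
])

```text
time: 17.75
tool_pos: [585.8, -88.2, 165.5]
tcp_rot: [-3.14, -0.001, 1.841]
contact_force: [0.1, 0.6, -1.1]
grip_width: 56.1
finger_force: 30.0
```

```bash
python3 - <<'E'
from h import *
go(585.5,-90.5,165,.27)
o=bot.get_obs();x,y,z=o['tool_pos']
im=bot.capture('side'); cv2.imwrite('pics/side3.png',im)
ys=np.arange(-50,10,1.)
print('short',[(int(v),int(p)) for v,p in zip(ys,prof('side',im,x,y,z-21+50,.27,[-15,-5,5,15],ys)[:,2])][:45])
ys=np.arange(-100,-50,1.)
print('long',[(int(v),int(p)) for v,p in zip(ys,prof('side',im,585.5,-90.5,92,.27,[-15,-5,5,15],ys)[:,2])])
cv2.imwrite('pics/c5.png',cv2.resize(im[170:310,270:410],(600,600)))
E
```

```text
units xyz [-0.027 -0.011  0.006] spin 0.0 tilt [-3.13990304e+00 -1.30102190e-03] at [585.8 -88.2 165.5]
short [(-50, 126), (-49, 125), (-48, 123), (-47, 123), (-46, 122), (-45, 122), (-44, 121), (-43, 120), (-42, 119), (-41, 119), (-40, 120), (-39, 123), (-38, 126), (-37, 133), (-36, 140), (-35, 147), (-34, 150), (-33, 152), (-32, 150), (-31, 144), (-30, 138), (-29, 131), (-28, 126), (-27, 122), (-26, 120), (-25, 119), (-24, 120), (-23, 123), (-22, 127), (-21, 134), (-20, 141), (-19, 146), (-18, 150), (-17, 151), (-16, 147), (-15, 142), (-14, 136), (-13, 130), (-12, 124), (-11, 121), (-10, 119), (-9, 119), (-8, 121), (-7, 123), (-6, 127)]
long [(-100, 131), (-99, 130), (-98, 129), (-97, 127), (-96, 127), (-95, 126), (-94, 127), (-93, 132), (-92, 141), (-91, 158), (-90, 178), (-89, 196), (-88, 205), (-87, 209), (-86, 200), (-85, 188), (-84, 173), (-83, 157), (-82, 141), (-81, 134), (-80, 129), (-79, 125), (-78, 125), (-77, 125), (-76, 128), (-75, 133), (-74, 140), (-73, 146), (-72, 152), (-71, 154), (-70, 153), (-69, 149), (-68, 143), (-67, 137), (-66, 133), (-65, 129), (-64, 127), (-63, 125), (-62, 124), (-61, 126), (-60, 128), (-59, 132), (-58, 140), (-57, 147), (-56, 152), (-55, 154), (-54, 154), (-53, 149), (-52, 143), (-51, 137)]
```

View pics/c5.png

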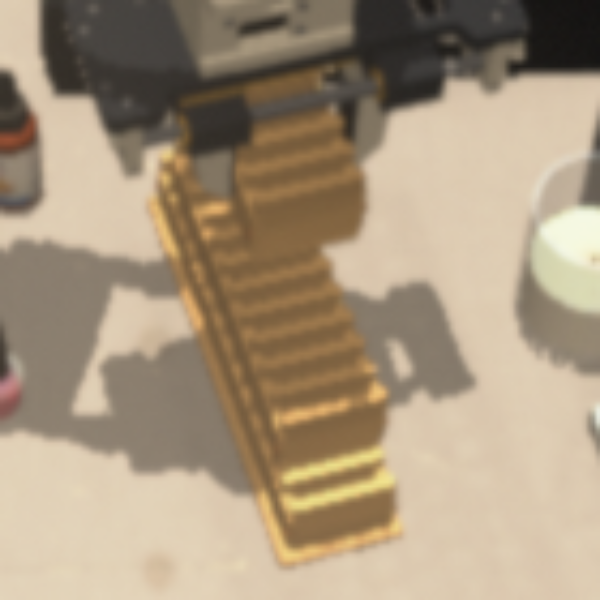

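jog_arm([
  {"xyz": [-0.002,-0.011,0.1],"spin": 0},
  {"xyz": [0,0,0.2],"spin": 0},
  {"xyz": [0,0,0.2],"spin": 0},
  {"xyz": [0,0,0.1],"spin": 0},
  {"xyz": [0,0,0.05],"spin": 0},
  {"xyz": [0,0,0.03],"spin": 0},
  {"xyz": [0,0,0.02],"spin": 0},
  {"xyz": [0,0,0.02],"spin": 0},
  {"xyz": [0,0,0.0],"spin": 0},
  {"xyz": [0,0,0],"spin": 0},
])

```text
time: 19.05
tool_pos: [585.9, -91.1, 108.6]
tcp_rot: [-3.142, 0.0, 1.838]
contact_force: [-0.5, 1.0, -1.4]
grip_width: 55.9
finger_force: 30.0
```

jog_arm([
  {"xyz": [0,0,0.012],"spin": 0},
  {"xyz": [0,0,0.012],"spin": 0},
  {"xyz": [0,0,0.006],"spin": 0},
  {"xyz": [0,0,0],"spin": 0},
  {"xyz": [0,0,0],"spin": 0},
  {"xyz": [0,0,0],"spin": 0},
  {"xyz": [0,0,0],"spin": 0},
  {"xyz": [0,0,0],"spin": 0},
  {"xyz": [0,0,0.0],"spin": 0},
  {"xyz": [0,0,0],"spin": 0},
])

```text
time: 20.3
tool_pos: [586.0, -91.1, 106.3]
tcp_rot: [3.142, 0.0, 1.838]
contact_force: [-0.2, 0.1, -0.6]
grip_width: 55.8
finger_force: 30.0
```

jog_arm([
  {"xyz": [0,0,0.012],"spin": 0},
  {"xyz": [0,0,0.008],"spin": 0},
  {"xyz": [0,0,0.0],"spin": 0},
  {"xyz": [0,0,0],"spin": 0},
  {"xyz": [0,0,0],"spin": 0},
  {"xyz": [0,0,0],"spin": 0},
  {"xyz": [0,0,0],"spin": 0},
  {"xyz": [0,0,0],"spin": 0},
  {"xyz": [0,0,0.0],"spin": 0},
  {"xyz": [0,0,0],"spin": 0},
])

```text
time: 21.55
tool_pos: [586.0, -91.1, 105.7]
tcp_rot: [3.141, 0.001, 1.838]
contact_force: [-2.2, 0.6, 6.7]
grip_width: 55.8
finger_force: 30.0
```

```bash
python3 - <<'E'
from h import *
o=bot.get_obs();print(o['tool_pos'],o['contact_force'])
im=bot.capture('side'); cv2.imwrite('pics/side4.png',im)
x,y=585.5,-90.5
ys=np.arange(-42,-8,1.)
print('short',[(int(v),int(p)) for v,p in zip(ys,prof('side',im,x,y,134,.27,[-15,-5,5,15],ys)[:,2])])
xs=np.arange(-40,41,2.)
def cp(z,y0,y1,ch): return [int(prof('side',im,x,y,z,.27,[q],np.arange(y0,y1,1.))[:,ch].mean()) for q in xs]
print(xs.astype(int).tolist()); print('short',cp(134,-34,-31,2)); print('long',cp(92,-89,-86,2)); print('long-72',cp(92,-73,-70,2))
cv2.imwrite('pics/c6.png',cv2.resize(im[170:310,270:410],(600,600)))
E
```

```text
[586.02766595 -91.09160418 105.74598839] [-2.18917692  0.5501572   6.65292942]
short [(-42, 122), (-41, 122), (-40, 123), (-39, 127), (-38, 131), (-37, 138), (-36, 145), (-35, 151), (-34, 153), (-33, 152), (-32, 148), (-31, 142), (-30, 136), (-29, 130), (-28, 126), (-27, 122), (-26, 122), (-25, 121), (-24, 123), (-23, 126), (-22, 130), (-21, 137), (-20, 144), (-19, 150), (-18, 152), (-17, 153), (-16, 149), (-15, 143), (-14, 136), (-13, 131), (-12, 126), (-11, 122), (-10, 121), (-9, 120)]
[-40, -38, -36, -34, -32, -30, -28, -26, -24, -22, -20, -18, -16, -14, -12, -10, -8, -6, -4, -2, 0, 2, 4, 6, 8, 10, 12, 14, 16, 18, 20, 22, 24, 26, 28, 30, 32, 34, 36, 38, 40]
short [125, 142, 134, 118, 118, 140, 157, 152, 152, 155, 157, 155, 153, 154, 155, 153, 150, 150, 150, 150, 149, 149, 150, 150, 149, 148, 148, 149, 150, 151, 155, 157, 160, 170, 197, 214, 219, 219, 219, 220, 220]
long [140, 150, 136, 122, 138, 180, 200, 200, 216, 225, 226, 227, 226, 227, 226, 225, 225, 227, 227, 226, 224, 222, 210, 197, 185, 175, 177, 186, 205, 223, 231, 233, 228, 204, 165, 141, 137, 138, 137, 141, 145]
long-72 [140, 151, 136, 118, 120, 140, 155, 154, 154, 153, 153, 153, 153, 153, 154, 154, 153, 153, 154, 155, 154, 153, 155, 155, 155, 155, 157, 159, 169, 192, 211, 223, 223, 201, 165, 143, 149, 180, 210, 218, 207]
```

View pics/c6.png

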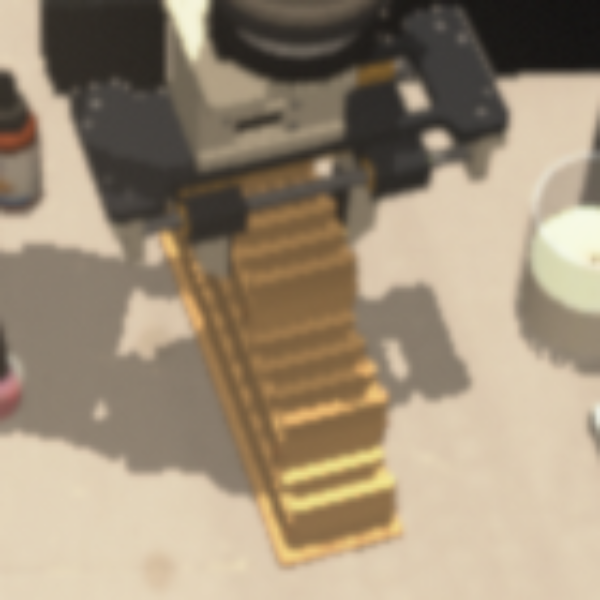

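The short block is fully down and its front is flush (about -30.5 against -31). It sits about 2 mm toward the right end of its play, so I'll centre it before letting go.

jog_arm([
  {"xyz": [0,0,-0.02],"spin": 0},
  {"xyz": [0,0,-0.01],"spin": 0},
  {"xyz": [0.012,0,0],"spin": 0},
  {"xyz": [0.013,0,0],"spin": 0},
  {"xyz": [0,0,0],"spin": 0},
  {"xyz": [0,0,0],"spin": 0},
  {"xyz": [0,0,0.015],"spin": 0},
  {"xyz": [0,0,0.012],"spin": 0},
  {"xyz": [0,0,0],"spin": 0},
  {"xyz": [0,0,0],"spin": 0},
])

```text
time: 22.85
tool_pos: [585.5, -89.2, 105.8]
tcp_rot: [3.141, 0.0, 1.838]
contact_force: [-2.0, 0.5, 5.2]
grip_width: 55.7
finger_force: 30.0
```

```bash
python3 - <<'E'
from h import *
o=bot.get_obs();print(o['tool_pos'],o['contact_force'])
im=bot.capture('side'); cv2.imwrite('pics/side5.png',im)
def fit(z,y0,y1):
    ys=np.arange(y0,y1,.5); v=prof('side',im,585.5,-90.5,z,.27,[-15,-5,5,15],ys)[:,2]
    w=v-v.mean(); return -np.angle((w*np.exp(-2j*np.pi*ys/16)).sum())/2/np.pi*16*-1
print('short phase',fit(134,-26,-10),'long(8 expected +)',fit(92,-80,-64),'base',fit(50,-119,-103))
E
```

```text
[585.48099802 -89.16364459 105.77316938] [-1.97566488  0.52402207  5.15997286]
short phase -0.15762874141307803 long(8 expected +) -7.998806305154415 base -0.8202801652037017
```

jog_arm([
  {"xyz": [0,0,0],"spin": 0},
  {"xyz": [0,0,0],"spin": 0},
  {"xyz": [0,0,0],"spin": 0},
  {"xyz": [0,0,0],"spin": 0},
  {"xyz": [0,0,0],"spin": 0},
  {"xyz": [0,0,-0.1],"spin": 0},
  {"xyz": [0,0,-0.3],"spin": 0},
  {"xyz": [0,0,-0.5],"spin": 0},
  {"xyz": [0,0,-0.3],"spin": 0},
  {"xyz": [0,0,-0.1],"spin": 0},
], gripper=100)

```text
time: 24.15
tool_pos: [586.1, -89.3, 211.1]
tcp_rot: [3.139, 0.002, 1.838]
contact_force: [-0.3, -0.2, -0.6]
grip_width: 92.2
finger_force: 0.0
```

```bash
python3 - <<'E'
from h import *
for nm,t,s,z in(('jar lid',(180.1,318.5),(240.9,132.9),40),('drop',(276.3,281.7),(271,194.8),80),('pol',(337.6,282.9),(268.2,259.7),46)):
    print(nm,onz('top',t,z).round(1),onz('side',s,z).round(1),tri(t,s))
T=cv2.imread('pics/top0.png');S=cv2.imread('pics/side0.png')
o=np.zeros((500,800,3),np.uint8)
for i,(im,x,y) in enumerate(((S,257,180),(S,253,238),(S,226,123),(T,263,267),(T,323,268),(T,166,303))):
    o[(i//3)*250:(i//3)*250+240,(i%3)*250:(i%3)*250+240]=cv2.resize(im[y:y+30,x:x+30] if i else im[y:y+40,x:x+40],(240,240),interpolation=cv2.INTER_NEAREST)
cv2.imwrite('pics/c7.png',o); go(480,13,250,.27)
E
```

```text
jar lid [[364.3 258.7  40. ]] [[364.3 262.5  40. ]] (array([364.80422758, 257.42210207,  44.86798093]), np.float64(0.5360090863494328))
drop [[446.6  26.3  80. ]] [[448.8  21.7  80. ]] (array([447.5236854 ,  26.92269003,  73.573684  ]), np.float64(1.6946246694328007))
pol [[ 441.4 -116.    46. ]] [[ 443.8 -130.4   46. ]] (array([ 441.8155609 , -116.49369171,   24.00386863]), np.float64(0.6072217643539334))
units xyz [ 1.586 -0.937 -0.486] spin -0.03 tilt [3.13856033e+00 1.92837594e-03] at [586.1 -89.3 211.1]
```

View pics/c7.png

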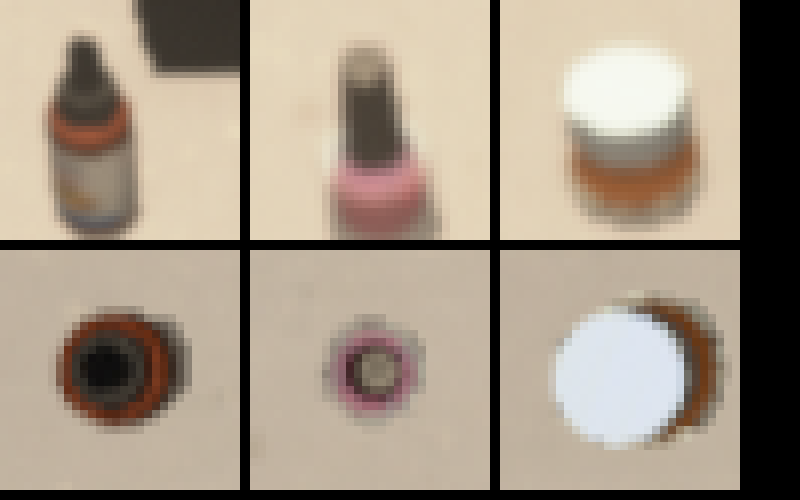

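Crop: the dropper's teat and collar are centred at about (276.7,282) in the top view. The polish cap top is at (339,282.8) in the top view and (267.6,245.9) in the side view. The jar lid is at (181,318.6) and (241.6,134).

```bash
python3 - <<'E'
from h import *
for nm,t,s,z in(('jar lid',(181,318.6),(241.6,134),40),('teat',(276.1,282),(270.9,187.5),102),('pol cap',(339,282.8),(267.6,245.9),79)):
    print(nm,onz('top',t,z).round(1),onz('side',s,z).round(1),tri(t,s))
print(onz('top',(277.7,282),58),onz('top',(276.7,282),77))
go(448,24,170,.27)
E
```

```text
jar lid [[364.  256.5  40. ]] [[366.3 258.5  40. ]] (array([365.37639499, 256.12895233,  42.14325362]), np.float64(2.5392711634470637))
teat [[445.8  24.8 102. ]] [[449.8  24.6 102. ]] (array([447.76360385,  25.14983971, 101.0575101 ]), np.float64(4.026927001920366))
pol cap [[ 441.4 -118.3   79. ]] [[ 444.3 -116.8   79. ]] (array([ 442.91169   , -118.10322365,   80.63615731]), np.float64(3.021073075790161))
[[446.05978243  24.88560295  58.        ]] [[445.94153644  25.61574329  77.        ]]
units xyz [ 1.825 -1.286  0.514] spin -0.03 tilt [3.13856033e+00 1.92837594e-03] at [586.1 -89.3 211.1]
```

jog_arm([
  {"xyz": [0.2,-0.14,0],"spin": 0},
  {"xyz": [0.35,-0.25,0],"spin": 0},
  {"xyz": [0.4,-0.28,0],"spin": 0},
  {"xyz": [0.4,-0.28,0],"spin": 0},
  {"xyz": [0.3,-0.22,0],"spin": 0},
  {"xyz": [0.175,-0.116,0.1],"spin": 0},
  {"xyz": [0,0,0.3],"spin": 0},
  {"xyz": [0,0,0.1],"spin": 0},
  {"xyz": [0,0,0],"spin": 0},
  {"xyz": [0,0,0],"spin": 0},
])

```text
time: 25.4
tool_pos: [448.1, 24.4, 169.4]
tcp_rot: [3.141, 0.0, 1.838]
contact_force: [0.8, -0.2, -0.1]
grip_width: 91.8
finger_force: 0.0
```

```bash
python3 - <<'E'
from h import *
go(448,25,60,.27)
im=bot.capture('side'); cv2.imwrite('pics/side6.png',im)
t=bot.capture('top')
a=cv2.resize(im[150:260,220:330],(500,500)); b=cv2.resize(t[180:260,290:370],(300,300))
o=np.zeros((500,800,3),np.uint8);o[:,:500]=a;o[:300,500:]=b
cv2.imwrite('pics/c8.png',o)
for p in((448,25,102),(448,25,0)): print(proj('side',p))
E
```

```text
units xyz [8.000e-03 1.000e-03 1.367e+00] spin -0.03 tilt [3.14097207e+00 3.26561572e-04] at [448.1  24.4 169.4]
[[270.08073596 187.37293332]]
[[272.61192966 215.08739992]]
```

View pics/c8.png

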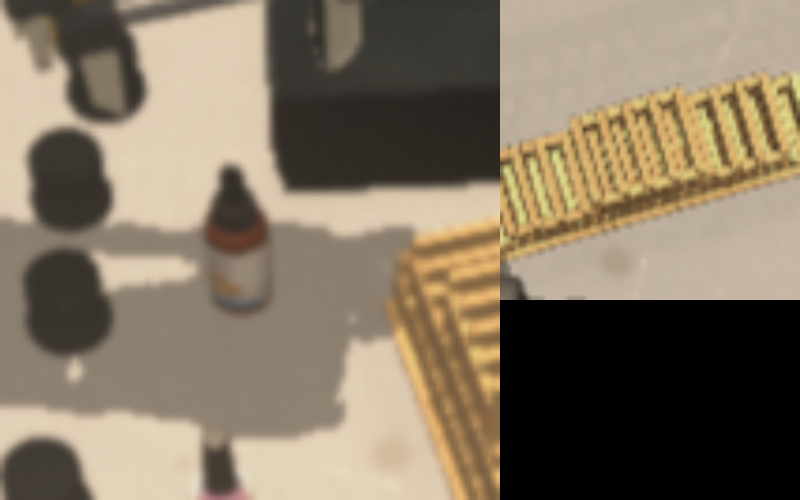

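The stack looks square and the dropper stands where I projected it, with the teat at (270.9,187). I'll go down to the collar.

jog_arm([
  {"xyz": [0.008,0,0.2],"spin": 0},
  {"xyz": [0,0,0.3],"spin": 0},
  {"xyz": [0,0,0.3],"spin": 0},
  {"xyz": [0,0,0.3],"spin": 0},
  {"xyz": [0,0,0.2],"spin": 0},
  {"xyz": [0,0,0.067],"spin": 0},
  {"xyz": [0,0,0],"spin": 0},
  {"xyz": [0,0,0],"spin": 0},
  {"xyz": [0,0,0],"spin": 0},
  {"xyz": [0,0,0],"spin": 0},
])

```text
time: 26.75
tool_pos: [447.7, 25.2, 59.9]
tcp_rot: [3.141, 0.0, 1.838]
contact_force: [0.6, -0.7, 0.5]
grip_width: 91.9
finger_force: 0.0
```

jog_arm([
  {"xyz": [0,0,0],"spin": 0},
  {"xyz": [0,0,0],"spin": 0},
  {"xyz": [0,0,0],"spin": 0},
  {"xyz": [0,0,0],"spin": 0},
  {"xyz": [0,0,0],"spin": 0},
  {"xyz": [0,0,0],"spin": 0},
  {"xyz": [0,0,0],"spin": 0},
  {"xyz": [0,0,0],"spin": 0},
  {"xyz": [0,0,0],"spin": 0},
  {"xyz": [0,0,0],"spin": 0},
], gripper=0)

```text
time: 28.0
tool_pos: [447.5, 25.2, 59.6]
tcp_rot: [-3.142, 0.0, 1.838]
contact_force: [-0.4, -0.0, 0.3]
grip_width: 25.4
finger_force: 26.0
```

jog_arm([
  {"xyz": [0,0,0],"spin": 0},
  {"xyz": [0,0,-0.05],"spin": 0},
  {"xyz": [0,0,-0.2],"spin": 0},
  {"xyz": [0,0,-0.35],"spin": 0},
  {"xyz": [0,0,-0.4],"spin": 0},
  {"xyz": [0,0,-0.4],"spin": 0},
  {"xyz": [0,0,-0.4],"spin": 0},
  {"xyz": [0,0,-0.3],"spin": 0},
  {"xyz": [0,0,-0.1],"spin": 0},
  {"xyz": [0,0,0],"spin": 0},
])

```text
time: 29.25
tool_pos: [447.4, 25.2, 235.5]
tcp_rot: [3.141, 0.0, 1.838]
contact_force: [-0.2, 0.2, -0.7]
grip_width: 25.5
finger_force: 26.0
```

```bash
python3 - <<'E'
from h import *
go(585.4,-89.5,195,.27)
im=bot.capture('side'); cv2.imwrite('pics/side7.png',im)
p=proj('side',(448,25,205))[0];print(p)
x,y=p.astype(int); cv2.imwrite('pics/c9.png',cv2.resize(im[max(y-40,0):y+60,x-50:x+50],(500,500)))
E
```

```text
units xyz [-1.842  1.28   0.506] spin -0.03 tilt [3.14137677e+00 1.51504559e-04] at [447.4  25.2 235.5]
[267.12231737 154.98070953]
```

View pics/c9.png

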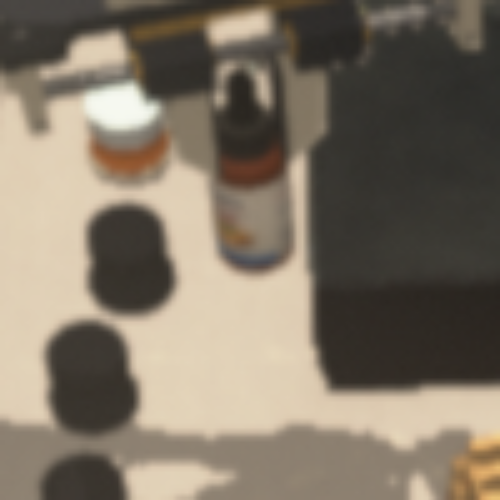

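The side view shows the dropper hanging upright, held by its collar. I'll carry it over the stack.

jog_arm([
  {"xyz": [-0.15,0.1,0],"spin": -0.03},
  {"xyz": [-0.3,0.2,0],"spin": 0},
  {"xyz": [-0.35,0.25,0],"spin": 0},
  {"xyz": [-0.35,0.25,0],"spin": 0},
  {"xyz": [-0.35,0.25,0],"spin": 0},
  {"xyz": [-0.25,0.16,0],"spin": 0},
  {"xyz": [-0.1,0.07,0.1],"spin": 0},
  {"xyz": [0,0,0.1],"spin": 0},
  {"xyz": [0,0,0],"spin": 0},
  {"xyz": [0,0,0],"spin": 0},
])

```text
time: 30.55
tool_pos: [585.3, -89.6, 219.9]
tcp_rot: [3.141, 0.0, 1.841]
contact_force: [-0.8, 0.9, -0.6]
grip_width: 25.4
finger_force: 26.0
```

```bash
python3 - <<'E'
from h import *
go(585.4,-90,194,.27)
im=bot.capture('side'); cv2.imwrite('pics/side8.png',im)
o=bot.get_obs()['tool_pos']; 
ys=np.arange(-119,-40,1.)
def fit(z,y0,y1):
    ys=np.arange(y0,y1,.5); v=prof('side',im,585.5,-90.5,z,.27,[-15,-5,5,15],ys)[:,2]
    w=v-v.mean(); return -np.angle((w*np.exp(-2j*np.pi*ys/16)).sum())/2/np.pi*16
print('short',fit(134,-26,-10),'long',fit(92,-80,-64),'base',fit(50,-119,-103))
cv2.imwrite('pics/c10.png',cv2.resize(im[150:310,270:410],(525,600)))
E
```

```text
units xyz [-0.005 -0.     0.323] spin 0.01 tilt [3.14146356e+00 8.89170113e-05] at [585.3 -89.6 219.9]
short 0.16204163149649303 long 7.8933304084183264 base 0.8209602984094927
```

View pics/c10.png

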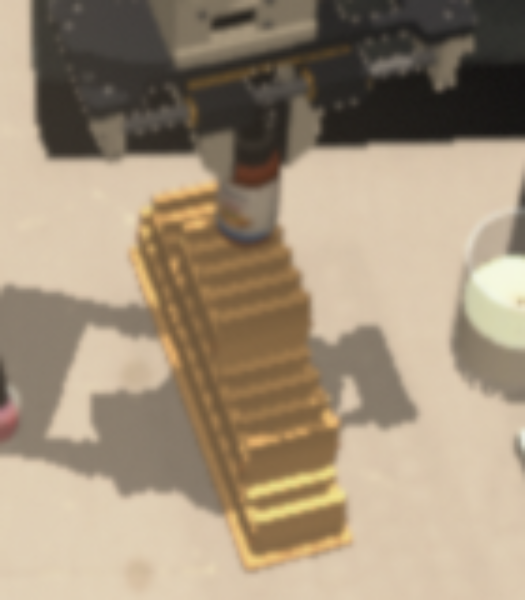

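The stack is seated square, with fin phases within 1 mm. The dropper hangs over the middle of the top, its base at about (336,213).

jog_arm([
  {"xyz": [0,0,0.1],"spin": 0},
  {"xyz": [0,0,0.1],"spin": 0},
  {"xyz": [0,0,0.05],"spin": 0},
  {"xyz": [0,0,0.03],"spin": 0},
  {"xyz": [0,0,0.02],"spin": 0},
  {"xyz": [0,0,0.015],"spin": 0},
  {"xyz": [0,0,0.008],"spin": 0},
  {"xyz": [0,0,0],"spin": 0},
  {"xyz": [0,0,0],"spin": 0},
  {"xyz": [0,0,0],"spin": 0},
])

```text
time: 31.85
tool_pos: [585.7, -90.2, 193.8]
tcp_rot: [3.141, 0.0, 1.841]
contact_force: [0.0, -0.2, -0.1]
grip_width: 25.4
finger_force: 26.0
```

```bash
python3 - <<'E'
from h import *
im=bot.capture('side'); cv2.imwrite('pics/side9.png',im)
h=cv2.cvtColor(im,cv2.COLOR_BGR2HSV)[195:240,310:365]
m=((h[...,1]<75)&(h[...,0]<180)&(h[...,2]>60)&(h[...,2]<215)).astype(np.uint8)
k,l,st,ce=cv2.connectedComponentsWithStats(m)
for i in range(1,k):
    if st[i,4]>30: print(st[i]+[310,195,0,0,0],ce[i]+[310,195])
print(proj('side',[(585.4,-90,134),(585.4,-90,150)]))
E
```

```text
[320 195  45  45 429] [339.53613054 210.60839161]
[[334.73154705 219.10871652]
 [335.07123626 214.3998134 ]]
```

jog_arm([
  {"xyz": [0,0,0.006],"spin": 0},
  {"xyz": [0,0,0.006],"spin": 0},
  {"xyz": [0,0,0],"spin": 0},
  {"xyz": [0,0,0],"spin": 0},
  {"xyz": [0,0,0],"spin": 0},
  {"xyz": [0,0,0],"spin": 0},
  {"xyz": [0,0,0],"spin": 0},
  {"xyz": [0,0,0],"spin": 0},
  {"xyz": [0,0,0],"spin": 0},
  {"xyz": [0,0,0],"spin": 0},
])

```text
time: 33.15
tool_pos: [585.8, -90.2, 193.2]
tcp_rot: [3.141, 0.0, 1.841]
contact_force: [0.2, 0.5, 4.4]
grip_width: 25.3
finger_force: 27.4
```

Contact is 4.4 N, so the bottle is standing on the block. I'll release it and rise.

jog_arm([
  {"xyz": [0,0,0],"spin": 0},
  {"xyz": [0,0,0],"spin": 0},
  {"xyz": [0,0,0],"spin": 0},
  {"xyz": [0,0,0],"spin": 0},
  {"xyz": [0,0,0],"spin": 0},
  {"xyz": [0,0,0],"spin": 0},
  {"xyz": [0,0,-0.1],"spin": 0},
  {"xyz": [0,0,-0.3],"spin": 0},
  {"xyz": [0,0,-0.3],"spin": 0},
  {"xyz": [0,0,-0.2],"spin": 0},
], gripper=100)

```text
time: 34.4
tool_pos: [586.0, -90.3, 266.8]
tcp_rot: [3.14, 0.001, 1.841]
contact_force: [0.1, 0.0, 0.3]
grip_width: 91.8
finger_force: 0.0
```

```bash
python3 - <<'E'
from h import *
go(443.5,-117.5,120,.27)
E
```

```text
units xyz [ 0.147 -1.807  1.835] spin 0.0 tilt [3.13969500e+00 1.26546998e-03] at [586.  -90.3 266.8]
```

jog_arm([
  {"xyz": [0,-0.2,0],"spin": 0},
  {"xyz": [0.05,-0.35,0],"spin": 0},
  {"xyz": [0.05,-0.4,0],"spin": 0},
  {"xyz": [0.047,-0.4,0],"spin": 0},
  {"xyz": [0,-0.3,0],"spin": 0},
  {"xyz": [0,-0.157,0.1],"spin": 0},
  {"xyz": [0,0,0.4],"spin": 0},
  {"xyz": [0,0,0.5],"spin": 0},
  {"xyz": [0,0,0.4],"spin": 0},
  {"xyz": [0,0,0.2],"spin": 0},
])

```text
time: 35.65
tool_pos: [442.7, -117.2, 135.8]
tcp_rot: [-3.14, -0.001, 1.841]
contact_force: [-0.9, 0.1, -0.1]
grip_width: 91.8
finger_force: 0.0
```

```bash
python3 - <<'E'
from h import *
go(443.5,-117.5,50,.27)
im=bot.capture('side'); cv2.imwrite('pics/side10.png',im)
a=cv2.resize(im[170:290,240:360],(600,600)); cv2.imwrite('pics/c11.png',a)
print(proj('side',[(443.5,-117.5,79),(443.5,-117.5,0)]))
E
```

```text
units xyz [-0.006  0.009  1.073] spin -0.0 tilt [-3.14046459e+00 -8.23947378e-04] at [ 442.7 -117.2  135.8]
[[267.22149733 246.17263001]
 [269.47736475 265.82353675]]
```

View pics/c11.png

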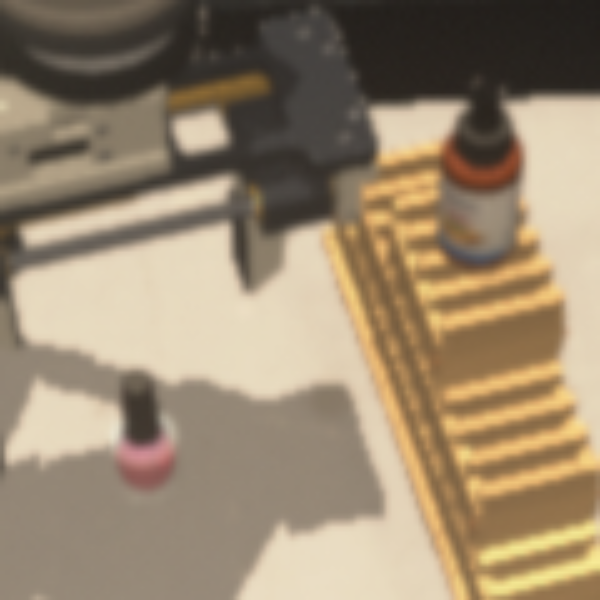

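The dropper stands upright mid-top at about (335,215), and the polish is where I projected it, at (268,246). I'll descend onto its cap.

jog_arm([
  {"xyz": [0,0,0.2],"spin": 0},
  {"xyz": [0,0,0.3],"spin": 0},
  {"xyz": [0,0,0.3],"spin": 0},
  {"xyz": [0,0,0.15],"spin": 0},
  {"xyz": [0,0,0.06],"spin": 0},
  {"xyz": [0,0,0],"spin": 0},
  {"xyz": [0,0,0],"spin": 0},
  {"xyz": [0,0,0],"spin": 0},
  {"xyz": [0,0,0],"spin": 0},
  {"xyz": [0,0,0],"spin": 0},
])

```text
time: 36.95
tool_pos: [443.2, -117.4, 56.1]
tcp_rot: [3.141, 0.0, 1.841]
contact_force: [0.3, -0.6, 0.1]
grip_width: 91.8
finger_force: 0.0
```

jog_arm([
  {"xyz": [0,0,0],"spin": 0},
  {"xyz": [0,0,0],"spin": 0},
  {"xyz": [0,0,0],"spin": 0},
  {"xyz": [0,0,0],"spin": 0},
  {"xyz": [0,0,0],"spin": 0},
  {"xyz": [0,0,0],"spin": 0},
  {"xyz": [0,0,0],"spin": 0},
  {"xyz": [0,0,0],"spin": 0},
  {"xyz": [0,0,0],"spin": 0},
  {"xyz": [0,0,0],"spin": 0},
], gripper=0)

```text
time: 38.2
tool_pos: [443.1, -117.4, 55.9]
tcp_rot: [-3.141, 0.0, 1.841]
contact_force: [-0.3, 0.4, -0.4]
grip_width: 16.3
finger_force: 30.0
```

jog_arm([
  {"xyz": [0,0,0],"spin": 0},
  {"xyz": [0,0,-0.05],"spin": 0},
  {"xyz": [0,0,-0.2],"spin": 0},
  {"xyz": [0,0,-0.35],"spin": 0},
  {"xyz": [0,0,-0.4],"spin": 0},
  {"xyz": [0,0,-0.4],"spin": 0},
  {"xyz": [0,0,-0.4],"spin": 0},
  {"xyz": [0,0,-0.3],"spin": 0},
  {"xyz": [0,0,-0.1],"spin": 0},
  {"xyz": [0,0,0],"spin": 0},
])

```text
time: 39.45
tool_pos: [443.1, -117.4, 231.9]
tcp_rot: [3.141, 0.0, 1.841]
contact_force: [0.4, 1.1, -1.3]
grip_width: 15.9
finger_force: 30.0
```

```bash
python3 - <<'E'
from h import *
ey=np.array([-np.sin(.27),np.cos(.27)]); t=np.array([585.4,-90.])+63*ey; print(t)
go(*t,160,.27)
im=bot.capture('side'); cv2.imwrite('pics/side11.png',im)
p=bot.get_obs()['tool_pos']; u,v=proj('side',(p[0],p[1],p[2]-30))[0].astype(int)
cv2.imwrite('pics/c12.png',cv2.resize(im[v-40:v+60,u-50:u+50],(500,500)))
E
```

```text
[568.59591949 -29.28243353]
units xyz [0.643 1.806 0.899] spin 0.0 tilt [3.14144220e+00 2.49474763e-04] at [ 443.1 -117.4  231.9]
```

View pics/c12.png

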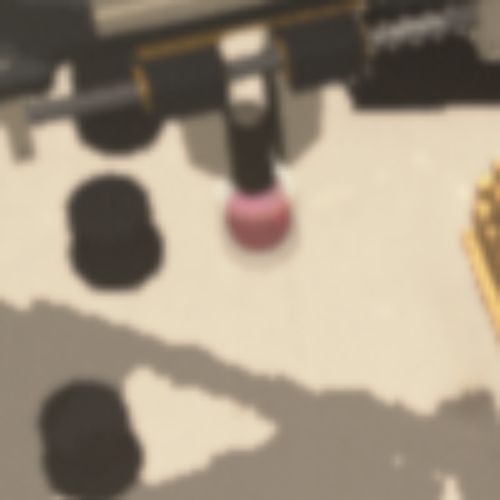

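The polish hangs upright from its cap. That was the last picture I may view, so from here I'll check numerically. I'll move sideways first, then over the left step.

jog_arm([
  {"xyz": [0.3,0,0],"spin": 0},
  {"xyz": [0.343,0.1,0],"spin": 0},
  {"xyz": [0,0.3,0],"spin": 0},
  {"xyz": [0,0.4,0],"spin": 0},
  {"xyz": [0,0.4,0],"spin": 0},
  {"xyz": [0,0.35,0],"spin": 0},
  {"xyz": [0,0.2,0],"spin": 0},
  {"xyz": [0,0.056,0.2],"spin": 0},
  {"xyz": [0,0,0.3],"spin": 0},
  {"xyz": [0,0,0.2],"spin": 0},
])

```text
time: 40.75
tool_pos: [566.9, -29.2, 172.9]
tcp_rot: [-3.138, -0.002, 1.841]
contact_force: [1.2, 0.4, -0.4]
grip_width: 16.3
finger_force: 30.0
```

jog_arm([
  {"xyz": [0,0,0.07],"spin": 0},
  {"xyz": [0,0,0.05],"spin": 0},
  {"xyz": [0,0,0.03],"spin": 0},
  {"xyz": [0,0,0.02],"spin": 0},
  {"xyz": [0,0,0],"spin": 0},
  {"xyz": [0,0,0],"spin": 0},
  {"xyz": [0,0,0],"spin": 0},
  {"xyz": [0,0,0],"spin": 0},
  {"xyz": [0,0,0],"spin": 0},
  {"xyz": [0,0,0],"spin": 0},
])

```text
time: 42.0
tool_pos: [568.7, -29.2, 162.4]
tcp_rot: [-3.142, 0.0, 1.841]
contact_force: [0.5, 0.2, -1.6]
grip_width: 15.8
finger_force: 30.0
```

```bash
python3 - <<'E'
from h import *
go(568.6,-29.3,147.9,.27)
im=bot.capture('side'); cv2.imwrite('pics/side12.png',im)
h=cv2.cvtColor(im,cv2.COLOR_BGR2HSV)
m=cv2.inRange(h,(150,50,60),(180,255,255)); m[:150]=0;m[260:]=0
k,l,st,ce=cv2.connectedComponentsWithStats(m)
for i in range(1,k):
    if st[i,4]>15: print(st[i],ce[i])
print(proj('side',[(568.6,-29.3,96+z) for z in(0,20,40)]))
E
```

```text
units xyz [-0.001 -0.001  0.181] spin 0.0 tilt [-3.14154517e+00  8.61918042e-05] at [568.7 -29.2 162.4]
[322 195   8   4  23] [325.47826087 196.        ]
[[324.94237094 207.42748024]
 [325.19947538 201.69335293]
 [325.46426413 195.78784479]]
```

jog_arm([
  {"xyz": [0,0,0.07],"spin": 0},
  {"xyz": [0,0,0.05],"spin": 0},
  {"xyz": [0,0,0.03],"spin": 0},
  {"xyz": [0,0,0.02],"spin": 0},
  {"xyz": [0,0,0.006],"spin": 0},
  {"xyz": [0,0,0.006],"spin": 0},
  {"xyz": [0,0,0],"spin": 0},
  {"xyz": [0,0,0],"spin": 0},
  {"xyz": [0,0,0],"spin": 0},
  {"xyz": [0,0,0],"spin": 0},
])

```text
time: 43.3
tool_pos: [568.7, -29.3, 147.9]
tcp_rot: [3.141, 0.0, 1.841]
contact_force: [-0.4, 0.6, 0.1]
grip_width: 16.2
finger_force: 30.0
```

jog_arm([
  {"xyz": [0,0,0.006],"spin": 0},
  {"xyz": [0,0,0.005],"spin": 0},
  {"xyz": [0,0,0],"spin": 0},
  {"xyz": [0,0,0],"spin": 0},
  {"xyz": [0,0,0],"spin": 0},
  {"xyz": [0,0,0],"spin": 0},
  {"xyz": [0,0,0],"spin": 0},
  {"xyz": [0,0,0],"spin": 0},
  {"xyz": [0,0,0],"spin": 0},
  {"xyz": [0,0,0],"spin": 0},
])

```text
time: 44.55
tool_pos: [568.9, -29.4, 147.8]
tcp_rot: [3.141, 0.001, 1.841]
contact_force: [-1.8, -0.1, 6.7]
grip_width: 15.9
finger_force: 30.0
```

jog_arm([
  {"xyz": [0,0,0],"spin": 0},
  {"xyz": [0,0,0],"spin": 0},
  {"xyz": [0,0,0],"spin": 0},
  {"xyz": [0,0,0],"spin": 0},
  {"xyz": [0,0,0],"spin": 0},
  {"xyz": [0,0,0],"spin": 0},
  {"xyz": [0,0,-0.1],"spin": 0},
  {"xyz": [0,0,-0.3],"spin": 0},
  {"xyz": [0,0,-0.5],"spin": 0},
  {"xyz": [0,0,-0.4],"spin": 0},
], gripper=100)

```text
time: 45.8
tool_pos: [568.9, -29.3, 253.2]
tcp_rot: [3.14, 0.001, 1.841]
contact_force: [1.4, -0.1, -1.1]
grip_width: 91.9
finger_force: 0.0
```

```bash
python3 - <<'E'
from h import *
go(366,257,9,.27)
print(bot.get_obs()['joint_positions'])
im=bot.capture('side'); cv2.imwrite('pics/side13.png',im)
h=cv2.cvtColor(im,cv2.COLOR_BGR2HSV)
m=cv2.inRange(h,(150,50,60),(180,255,255)); m[:150]=0;m[260:]=0
k,l,st,ce=cv2.connectedComponentsWithStats(m)
for i in range(1,k):
    if st[i,4]>15: print(st[i],ce[i])
print(proj('side',[(568.6,-29.3,92+z) for z in(0,20,40)]))
E
```

```text
units xyz [ 4.126 -1.49   3.052] spin -0.0 tilt [3.14010043e+00 8.21863309e-04] at [568.9 -29.3 253.2]
[-1.85918320e-01  4.05735926e-01  1.35343073e+00 -8.24016914e-05
  1.38072434e+00 -4.55899206e-01]
[322 199   6   4  20] [324.45 200.35]
[[324.89184281 208.55439462]
 [325.14745058 202.85364732]
 [325.41067515 196.98302459]]
```

jog_arm([
  {"xyz": [0,-0.25,0],"spin": 0},
  {"xyz": [0,-0.4,0],"spin": 0},
  {"xyz": [0,-0.4,0],"spin": 0},
  {"xyz": [0,-0.3,0],"spin": 0},
  {"xyz": [0.3,-0.14,0],"spin": 0},
  {"xyz": [0.5,0,0],"spin": 0},
  {"xyz": [0.6,0,0],"spin": 0},
  {"xyz": [0.6,0,0],"spin": 0},
  {"xyz": [0.6,0,0],"spin": 0},
  {"xyz": [0.6,0,0],"spin": 0},
])

```text
time: 47.1
tool_pos: [385.0, 187.1, 251.6]
tcp_rot: [3.14, 0.0, 1.841]
contact_force: [-0.1, 1.2, 0.2]
grip_width: 91.7
finger_force: 0.0
```

jog_arm([
  {"xyz": [0.5,0,0],"spin": 0},
  {"xyz": [0.3,0,0],"spin": 0},
  {"xyz": [0.126,0,0.2],"spin": 0},
  {"xyz": [0,0,0.4],"spin": 0},
  {"xyz": [0,0,0.5],"spin": 0},
  {"xyz": [0,0,0.4],"spin": 0},
  {"xyz": [0,0,0.2],"spin": 0},
  {"xyz": [0,0,0.1],"spin": 0},
  {"xyz": [0,0,0],"spin": 0},
  {"xyz": [0,0,0],"spin": 0},
])

```text
time: 48.35
tool_pos: [366.3, 257.3, 107.7]
tcp_rot: [3.14, -0.0, 1.841]
contact_force: [0.1, -0.1, -0.8]
grip_width: 92.1
finger_force: 0.0
```

```bash
python3 - <<'E'
from h import *
go(366,257,9,.27)
im=bot.capture('side'); h=cv2.cvtColor(im,cv2.COLOR_BGR2HSV)
x0,y0=225,120
m=cv2.inRange(h[y0:160,x0:260],(0,0,205),(180,40,255))
k,l,st,ce=cv2.connectedComponentsWithStats(m)
for i in range(1,k):
    if st[i,4]>40: print(st[i]+[x0,y0,0,0,0],ce[i]+[x0,y0])
E
```

```text
units xyz [-0.003 -0.004  1.234] spin 0.0 tilt [ 3.1400012e+00 -1.7662732e-04] at [366.3 257.3 107.7]
```

jog_arm([
  {"xyz": [0,0,0.2],"spin": 0},
  {"xyz": [0,0,0.3],"spin": 0},
  {"xyz": [0,0,0.3],"spin": 0},
  {"xyz": [0,0,0.25],"spin": 0},
  {"xyz": [0,0,0.13],"spin": 0},
  {"xyz": [0,0,0.05],"spin": 0},
  {"xyz": [0,0,0],"spin": 0},
  {"xyz": [0,0,0],"spin": 0},
  {"xyz": [0,0,0],"spin": 0},
  {"xyz": [0,0,0],"spin": 0},
])

```text
time: 49.65
tool_pos: [365.9, 256.4, 8.7]
tcp_rot: [-3.141, 0.001, 1.84]
contact_force: [1.6, -6.4, -3.0]
grip_width: 91.8
finger_force: 2.9
```

jog_arm([
  {"xyz": [0,0,0],"spin": 0},
  {"xyz": [0,0,0],"spin": 0},
  {"xyz": [0,0,0],"spin": 0},
  {"xyz": [0,0,0],"spin": 0},
  {"xyz": [0,0,0],"spin": 0},
  {"xyz": [0,0,0],"spin": 0},
  {"xyz": [0,0,0],"spin": 0},
  {"xyz": [0,0,0],"spin": 0},
  {"xyz": [0,0,0],"spin": 0},
  {"xyz": [0,0,0],"spin": 0},
], gripper=0)

```text
time: 50.9
tool_pos: [365.8, 257.0, 8.5]
tcp_rot: [-3.142, 0.0, 1.841]
contact_force: [-0.3, 0.4, -0.1]
grip_width: 40.6
finger_force: 29.7
```

jog_arm([
  {"xyz": [0,0,-0.05],"spin": 0},
  {"xyz": [0,0,-0.2],"spin": 0},
  {"xyz": [0,0,-0.4],"spin": 0},
  {"xyz": [0,0,-0.5],"spin": 0},
  {"xyz": [0,0,-0.5],"spin": 0},
  {"xyz": [0,0,-0.5],"spin": 0},
  {"xyz": [0,0,-0.4],"spin": 0},
  {"xyz": [0,0,-0.25],"spin": 0},
  {"xyz": [0,0,-0.1],"spin": 0},
  {"xyz": [0,0,0],"spin": 0},
])

```text
time: 52.15
tool_pos: [365.6, 257.0, 240.4]
tcp_rot: [3.142, 0.0, 1.841]
contact_force: [-0.1, 0.5, -0.6]
grip_width: 40.7
finger_force: 29.7
```

```bash
python3 - <<'E'
from h import *
ey=np.array([-np.sin(.27),np.cos(.27)]); t=np.array([585.4,-90.])-63*ey; print(t)
go(*t,120,.27)
im=bot.capture('side'); cv2.imwrite('pics/side14.png',im)
p=bot.get_obs()['tool_pos']
h=cv2.cvtColor(im,cv2.COLOR_BGR2HSV); m=cv2.inRange(h,(3,110,80),(14,255,255)); k,l,st,ce=cv2.connectedComponentsWithStats(m)
for i in range(1,k):
    if st[i,4]>25 and st[i,0]<300 and st[i,1]<220: print(st[i],ce[i])
print(proj('side',[(p[0],p[1],p[2]-9+z) for z in(0,10,20,40)]))
E
```

```text
[ 602.20408051 -150.71756647]
units xyz [-5.7    1.491  1.505] spin -0.0 tilt [3.14155723e+00 1.05000391e-04] at [365.6 257.  240.4]
[223  65  19  10 119] [232.48739496  70.32773109]
[[232.37218226  72.79230636]
 [231.84374604  69.10507719]
 [231.30782136  65.36559637]
 [230.21286076  57.72537313]]
```

jog_arm([
  {"xyz": [-0.25,0,0],"spin": 0},
  {"xyz": [-0.5,0,0],"spin": 0},
  {"xyz": [-0.6,0,0],"spin": 0},
  {"xyz": [-0.6,0,0],"spin": 0},
  {"xyz": [-0.6,0,0],"spin": 0},
  {"xyz": [-0.6,0,0],"spin": 0},
  {"xyz": [-0.6,0,0],"spin": 0},
  {"xyz": [-0.6,0,0],"spin": 0},
  {"xyz": [-0.6,0,0],"spin": 0},
  {"xyz": [-0.4,0,0],"spin": 0},
])

```text
time: 53.45
tool_pos: [479.7, -157.4, 239.0]
tcp_rot: [-3.14, -0.001, 1.839]
contact_force: [-0.1, -0.2, -1.5]
grip_width: 40.8
finger_force: 29.7
```

```bash
python3 - <<'E'
from h import *
go(602.2,-150.7,125,.27)
t=bot.capture('top'); t0=cv2.imread('pics/top0.png'); cv2.imwrite('pics/top5.png',t)
for im in(t0,t):
    m=cv2.inRange(cv2.cvtColor(im,cv2.COLOR_BGR2HSV),(0,0,0),(180,255,75)); m[:300]=0;m[332:]=0; m[:,:195]=0;m[:,355:]=0
    k,l,st,ce=cv2.connectedComponentsWithStats(m); print([(c.round(1).tolist(),int(s[4])) for c,s in zip(ce[1:],st[1:]) if s[4]>60])
E
```

```text
units xyz [-0.328  1.498  1.426] spin -0.02 tilt [-3.13967671e+00 -1.40985789e-03] at [ 479.7 -157.4  239. ]
[([220.5, 314.8], 270), ([286.8, 318.1], 246), ([334.8, 318.7], 245), ([252.9, 320.3], 255)]
[([220.5, 314.8], 269), ([286.8, 318.2], 244), ([335.0, 318.7], 266), ([252.9, 320.3], 254)]
```

The black jars haven't moved. Next, the right step.

jog_arm([
  {"xyz": [-0.25,0,0],"spin": 0},
  {"xyz": [-0.078,0.2,0],"spin": 0},
  {"xyz": [0,0.35,0],"spin": 0},
  {"xyz": [0,0.4,0],"spin": 0},
  {"xyz": [0,0.35,0],"spin": 0},
  {"xyz": [0,0.2,0],"spin": 0},
  {"xyz": [0,0,0.2],"spin": 0},
  {"xyz": [0,0,0.4],"spin": 0},
  {"xyz": [0,0,0.4],"spin": 0},
  {"xyz": [0,0,0.2],"spin": 0},
])

```text
time: 54.75
tool_pos: [600.6, -148.4, 141.6]
tcp_rot: [-3.138, -0.003, 1.841]
contact_force: [-0.4, -0.0, 0.2]
grip_width: 40.7
finger_force: 29.7
```

jog_arm([
  {"xyz": [0,0,0.1],"spin": 0},
  {"xyz": [0,0,0],"spin": 0},
  {"xyz": [0,0,0],"spin": 0},
  {"xyz": [0,0,0],"spin": 0},
  {"xyz": [0,0,0],"spin": 0},
  {"xyz": [0,0,0],"spin": 0},
  {"xyz": [0,0,0],"spin": 0},
  {"xyz": [0,0,0],"spin": 0},
  {"xyz": [0,0,0],"spin": 0},
  {"xyz": [0,0,0],"spin": 0},
])

```text
time: 56.0
tool_pos: [602.6, -148.7, 136.5]
tcp_rot: [-3.142, 0.0, 1.841]
contact_force: [-0.6, 1.2, -0.8]
grip_width: 40.7
finger_force: 29.7
```

```bash
python3 - <<'E'
from h import *
go(602.2,-150.7,101,.27)
p=bot.get_obs()['tool_pos']
im=bot.capture('side'); cv2.imwrite('pics/side15.png',im)
h=cv2.cvtColor(im,cv2.COLOR_BGR2HSV); m=cv2.inRange(h,(3,130,80),(13,255,255)); k,l,st,ce=cv2.connectedComponentsWithStats(m)
for i in range(1,k):
    if st[i,4]>15 and 290<st[i,0]<400 and 170<st[i,1]<290: print(st[i],ce[i])
print(proj('side',[(p[0],p[1],p[2]-8.6+z) for z in(0,10,20,40)]))
E
```

```text
units xyz [-0.023 -0.011  0.444] spin 0.0 tilt [-3.14154221e+00  7.02460441e-05] at [ 602.6 -148.7  136.5]
[338 240  18  10  81] [346.11111111 245.7037037 ]
[[344.57007294 244.1804485 ]
 [344.86531861 241.37289887]
 [345.16530253 238.52029226]
 [345.77994882 232.67549878]]
```

jog_arm([
  {"xyz": [-0.023,-0.011,0.1],"spin": 0},
  {"xyz": [0,0,0.12],"spin": 0},
  {"xyz": [0,0,0.1],"spin": 0},
  {"xyz": [0,0,0.06],"spin": 0},
  {"xyz": [0,0,0.03],"spin": 0},
  {"xyz": [0,0,0.02],"spin": 0},
  {"xyz": [0,0,0.01],"spin": 0},
  {"xyz": [0,0,0.006],"spin": 0},
  {"xyz": [0,0,0],"spin": 0},
  {"xyz": [0,0,0],"spin": 0},
])

```text
time: 57.3
tool_pos: [602.2, -150.8, 101.0]
tcp_rot: [3.142, 0.0, 1.841]
contact_force: [0.1, 0.2, -1.2]
grip_width: 41.0
finger_force: 29.7
```

jog_arm([
  {"xyz": [0,0,0.006],"spin": 0},
  {"xyz": [0,0,0.006],"spin": 0},
  {"xyz": [0,0,0],"spin": 0},
  {"xyz": [0,0,0],"spin": 0},
  {"xyz": [0,0,0],"spin": 0},
  {"xyz": [0,0,0],"spin": 0},
  {"xyz": [0,0,0],"spin": 0},
  {"xyz": [0,0,0],"spin": 0},
  {"xyz": [0,0,0],"spin": 0},
  {"xyz": [0,0,0],"spin": 0},
])

```text
time: 58.55
tool_pos: [602.3, -150.8, 100.4]
tcp_rot: [3.141, 0.0, 1.841]
contact_force: [-1.4, 0.7, 4.7]
grip_width: 40.7
finger_force: 30.1
```

jog_arm([
  {"xyz": [0,0,0],"spin": 0},
  {"xyz": [0,0,0],"spin": 0},
  {"xyz": [0,0,0],"spin": 0},
  {"xyz": [0,0,0],"spin": 0},
  {"xyz": [0,0,0],"spin": 0},
  {"xyz": [0,0,0],"spin": 0},
  {"xyz": [0,0,-0.1],"spin": 0},
  {"xyz": [0,0,-0.4],"spin": 0},
  {"xyz": [0,0,-0.5],"spin": 0},
  {"xyz": [0,0,-0.5],"spin": 0},
], gripper=100)

```text
time: 59.8
tool_pos: [602.1, -150.7, 221.8]
tcp_rot: [3.141, 0.0, 1.841]
contact_force: [0.2, 0.3, 0.6]
grip_width: 91.9
finger_force: 0.0
```

jog_arm([
  {"xyz": [0,0,-0.5],"spin": 0},
  {"xyz": [-0.2,0,-0.3],"spin": 0},
  {"xyz": [-0.5,-0.2,0],"spin": 0},
  {"xyz": [-0.6,-0.3,0],"spin": 0},
  {"xyz": [-0.6,-0.3,0],"spin": 0},
  {"xyz": [-0.6,-0.3,0],"spin": 0},
  {"xyz": [-0.5,-0.3,0],"spin": 0},
  {"xyz": [-0.4,-0.3,0],"spin": 0},
  {"xyz": [-0.2,-0.1,0],"spin": 0},
  {"xyz": [0,0,0],"spin": 0},
])

```text
time: 61.05
tool_pos: [539.4, -468.0, 283.8]
tcp_rot: [-3.141, 0.0, 1.839]
contact_force: [0.3, -0.4, 0.5]
grip_width: 91.9
finger_force: 0.0
```

```bash
python3 - <<'E'
from h import *
im=bot.capture('side'); t=bot.capture('top'); cv2.imwrite('pics/sideF.png',im); cv2.imwrite('pics/topF.png',t)
ex=np.array([np.cos(.27),np.sin(.27)]);ey=np.array([-ex[1],ex[0]]);C=np.array([585.4,-90.])
def loc(P): return np.round([(P[:2]-C)@ex,(P[:2]-C)@ey],1)
def big(n,im,lo,hi,box,z):
    x,y,w,h=box; m=cv2.inRange(cv2.cvtColor(im[y:y+h,x:x+w],cv2.COLOR_BGR2HSV),lo,hi)
    k,l,st,ce=cv2.connectedComponentsWithStats(m)
    if k<2: print('none');return
    i=1+np.argmax(st[1:,4]); c=ce[i]+[x,y]; print(n,st[i,4],c.round(1),'local',loc(onz(n,c,z)[0]))
for n,im2 in(('side',im),('top',t)):
    def box(x,y,z,r=16):
        p=C+x*ex+y*ey; u,v=proj(n,(p[0],p[1],z))[0].astype(int); return(u-r,v-r,2*r,2*r)
    print('jar lid');big(n,im2,(0,0,190),(180,45,255),box(0,-63,132,11),132)
    print('polish pink');big(n,im2,(150,40,40),(180,255,255),box(0,63,130),130 if n=='top' else 120)
    print('dropper dark');big(n,im2,(0,0,0),(180,255,85),box(0,0,220),220)
def fit(z,y0,y1):
    ys=np.arange(y0,y1,.5); v=prof('side',im,585.5,-90.5,z,.27,[-15,-5,5,15],ys)[:,2]
    w=v-v.mean(); return -np.angle((w*np.exp(-2j*np.pi*ys/16)).sum())/2/np.pi*16
print('short',fit(134,-40,-24),'base',fit(50,-119,-103))
xs=np.arange(-40,41,2.)
for nm,z,y0 in(('short',134,-33),('long',92,-88),('base',50,-112)): print(nm,[int(prof('side',im,585.5,-90.5,z,.27,[q],np.arange(y0-1,y0+2,1.))[:,2].mean()) for q in xs])
print(bot.get_obs()['tool_pos'])
E
```

```text
jar lid
none
polish pink
none
dropper dark
side 3 [320.3 186.7] local [-25.9  22.5]
jar lid
top 236 [352.1 210.4] local [  0.1 -61.7]
polish pink
top 42 [299.4 228.7] local [-5.5 62.7]
dropper dark
top 103 [325.  214.5] local [-2.4  2.6]
short 3.773594537335128 base -3.854347984216231
short [230, 229, 229, 229, 228, 228, 227, 227, 227, 226, 226, 226, 225, 225, 225, 224, 224, 224, 223, 223, 222, 222, 222, 221, 222, 221, 221, 220, 220, 219, 219, 218, 218, 218, 218, 217, 217, 216, 216, 215, 214]
long [188, 186, 186, 186, 185, 184, 183, 182, 181, 179, 179, 177, 176, 175, 174, 174, 172, 171, 170, 169, 168, 166, 165, 164, 162, 161, 160, 159, 157, 155, 154, 152, 151, 148, 147, 145, 143, 141, 140, 138, 136]
base [135, 133, 131, 129, 127, 125, 122, 121, 118, 116, 114, 112, 109, 108, 106, 104, 103, 104, 107, 110, 116, 122, 128, 134, 139, 142, 144, 145, 145, 145, 145, 144, 143, 141, 138, 134, 124, 110, 96, 89, 77]
[ 540.53918618 -465.9832868   284.25106435]
```

The arm blocks the side camera, so I'll back it off and check again.

jog_arm([
  {"xyz": [0,-0.3,0],"spin": 0},
  {"xyz": [0,-0.5,0],"spin": 0},
  {"xyz": [0,-0.5,0],"spin": 0},
  {"xyz": [0,-0.5,0],"spin": 0},
  {"xyz": [0,-0.5,0],"spin": 0},
  {"xyz": [0,-0.3,0],"spin": 0},
  {"xyz": [0,-0.1,0],"spin": 0},
  {"xyz": [0,0,0],"spin": 0},
  {"xyz": [0,0,0],"spin": 0},
  {"xyz": [0,0,0],"spin": 0},
])

```text
time: 62.4
tool_pos: [333.0, -523.9, 283.8]
tcp_rot: [3.141, -0.0, 1.842]
contact_force: [0.4, -0.6, 0.2]
grip_width: 91.6
finger_force: 0.0
```

```bash
python3 - <<'E'
from h import *
im=bot.capture('side'); cv2.imwrite('pics/sideG.png',im)
ex=np.array([np.cos(.27),np.sin(.27)]);ey=np.array([-ex[1],ex[0]]);C=np.array([585.4,-90.])
def loc(P): return np.round([(P[:2]-C)@ex,(P[:2]-C)@ey],1)
def big(lo,hi,pt,z,r):
    p=C+pt[0]*ex+pt[1]*ey; u,v=proj('side',(p[0],p[1],z))[0].astype(int); x,y=u-r,v-r
    m=cv2.inRange(cv2.cvtColor(im[y:y+2*r,x:x+2*r],cv2.COLOR_BGR2HSV),lo,hi)
    k,l,st,ce=cv2.connectedComponentsWithStats(m)
    if k<2: print('none');return
    i=1+np.argmax(st[1:,4]); c=ce[i]+[x,y]; print(st[i],c.round(1),'local',loc(onz('side',c,z)[0]))
big((0,0,185),(180,50,255),(0,-63),132,10)
big((150,40,40),(180,255,255),(0,63),120,14)
big((0,0,0),(180,255,100),(0,0),222,16)
def fit(z,y0,y1):
    ys=np.arange(y0,y1,.5); v=prof('side',im,585.5,-90.5,z,.27,[-15,-5,5,15],ys)[:,2]
    w=v-v.mean(); return -np.angle((w*np.exp(-2j*np.pi*ys/16)).sum())/2/np.pi*16
print('short',fit(134,-40,-24),'long',fit(92,-96,-80),'base',fit(50,-119,-103))
xs=np.arange(-40,41,2.)
for nm,z,y0 in(('short',134,-33),('long',92,-88),('base',50,-112)): print(nm,[int(prof('side',im,585.5,-90.5,z,.27,[q],np.arange(y0-1,y0+2,1.))[:,2].mean()) for q in xs])
E
```

```text
[  1   2  19  17 268] [344.4 242.9] local [  0.4 -60.7]
[11 13  6  4 19] [324.6 200.3] local [-1.2 63.9]
[  0   0  32  29 625] [335.1 185.8] local [ 1.6 14.8]
short 0.3040944410401783 long -7.507184632744678 base 0.8365188603333299
short [154, 166, 146, 130, 143, 191, 217, 212, 220, 225, 224, 225, 228, 228, 224, 223, 226, 228, 223, 221, 222, 223, 221, 219, 221, 224, 223, 219, 219, 223, 226, 224, 220, 221, 223, 223, 223, 223, 223, 224, 224]
long [148, 157, 143, 129, 146, 192, 215, 216, 223, 229, 230, 230, 230, 231, 231, 231, 230, 232, 231, 231, 231, 232, 232, 232, 231, 232, 231, 226, 223, 230, 235, 237, 236, 230, 224, 224, 225, 225, 225, 224, 224]
base [231, 222, 178, 144, 160, 202, 220, 226, 231, 234, 235, 235, 233, 234, 235, 234, 232, 234, 236, 236, 234, 233, 234, 236, 234, 234, 235, 235, 235, 236, 237, 238, 234, 224, 222, 223, 224, 224, 225, 225, 225]
```

```bash
python3 -c "
from plant import bot
print(bot.close_job())"
```

```text
the job is handed in; nothing more can be done
None
```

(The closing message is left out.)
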